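Tighten the hose coupling of a permeameter cell

TASK

The brass hose coupling on top of the sand permeameter is still loose: run its hex nut down clockwise by hand until it is finger-tight. Then put the larger of the two wrenches on it and tighten it one flat (a sixth of a turn) further, no more; keep the wrench off it until it is finger-tight, and do not force it past finger-tight with the fingers. Lay the wrench back down flat on the black mat and leave everything else where it is.

Things in the scene. Friction and masses are not known exactly. Their poses are not given: they have to be found in the camera images.
- cell: permeameter cell, fixed, its base clamped to the bench: sand in a clear cylinder 110 mm across between two round aluminium plates. Origin on the bench under its middle, z up along its axis; the outlet tap at its foot points along -x. The base with its clamps and tap lies within 130 mm of the axis, under 55 mm high
- cap (a point): middle of the cap's top face, 165 mm over the bench, axes as the cell's. The cap is 176 mm across; the tips of three tie rods with small nuts stand 12 mm over it, 72 mm from the middle at 0, 120 and 240 degrees. In the middle stands a brass boss with a thread 31 mm across, 24 mm tall, and on it the coupling
- nut: the coupling's brass hex nut, captive: 36 mm across flats, 41.6 mm across corners, 24 mm tall. Origin on the cell's axis at its underside, z up, x to a corner, y square to a flat. Finger-tight, its underside is 24 mm over the cap's top; before, up to 1 mm more. A fixed hose tail 22 mm across stands 39 mm out of its top. Clockwise from above tightens and lowers it, 2.3 mm a turn
- nut_run (a joint): how far the nut has been run down the thread, rad, clockwise from above positive: it starts somewhere between 1.8 and 3.0 and turns easily (0.05 N m) both ways until it seats finger-tight at 4.4, where it stops firmly
- nut_tight (a joint): how far the nut is turned beyond finger-tight, rad, clockwise positive, 0 at the start. It takes about 1.1 N m (a grip under 15 N slips first), stays where it is left, and grows only once nut_run is at 4.4. One flat is 1.05 rad. Turning back the other way only lowers nut_run, easily, never this
- wrench: larger open-ended wrench, flat steel 12 mm thick, about 0.5 kg, loose on the mat. Origin: middle of the jaw, underside; z up, x out of the jaw's mouth, parallel to its faces. Jaw 37.5 mm wide (for a 36 mm nut), floor 22 mm behind the origin, mouth flared from 12 to 23 mm ahead; head 80 mm wide. The handle leaves turned by 15 degrees, along (-0.966, -0.259), to 221 mm from the origin
- wrench_grip (a point): point in the middle of the larger wrench's handle, 110 mm from the origin along the handle (about 25 mm behind its balance), at half thickness; same axes as wrench. The handle tapers from 30 mm wide at the head to 26 mm at its end, 28 mm here
- mat: black rubber mat, fixed, 340 x 300 mm, 3 mm thick; origin at the middle of its underside, x and y along its sides
- small_wrench: the smaller wrench, same shape, for 24 mm nuts (171 mm from jaw to end, 10 mm thick), lying beside the larger one on the mat; leave it. Origin and axes as for the larger one
- spare_nut: a spare steel hex nut, 24 mm across flats, 24 mm tall, standing loose on the mat beyond the wrenches; leave it. Origin in the middle of its underside
- ring_a: steel specimen ring with soil, 62 mm across, 24 mm tall; leave it. Origin in the middle of its underside
- ring_b: a second ring like it; leave it
- stone: grey porous stone disc, 60 mm across, 10 mm thick; leave it. Origin in the middle of its underside
- tin: aluminium moisture tin with lid, 63 mm across, 41 mm tall; leave it. Origin in the middle of its underside
- brush: bench brush lying on the bench; leave it. Origin under its middle

How it is judged:
On the way, in this order (a step that is already met when the one before it is completed fails the run):
1. the nut has been run down until it is finger-tight (value of joint nut_run above 4.25 rad and value of joint nut_tight below 0.25 rad), for 0.2 s.
2. the wrench has tightened the nut one flat further (value of joint nut_tight between 0.75 and 1.4 rad), for 0.1 s.
At the end, for the whole second after the job is handed in: The nut is still seated (nut_run over 4.25 rad) and 0.75 to 1.4 rad past finger-tight (one flat is 1.05 rad); the larger wrench lies flat (within 0.12 rad) and at rest with its balance point over the mat (all of step 2 and value of joint nut_run above 4.25 rad and height (world z) of wrench below 0.018 m and (angle between wrench's own z axis and vertical below 0.12 rad or angle between wrench's own z axis and vertical above 3.02 rad) and x of wrench_grip in the frame of mat between -0.17 and 0.17 m and y of wrench_grip in the frame of mat between -0.15 and 0.15 m and linear speed of wrench below 0.02 m/s); the robot touches nothing.
It fails at once if the nut is forced past finger-tight (over 0.25 rad) with the fingers on it (value of joint nut_tight above 0.25 rad and contact force between the fingers and nut above 3 N).
It fails at once if the wrench is used on the nut before it is finger-tight (more than 0.8 rad short of it) (value of joint nut_run below 3.6 rad and contact force between wrench and nut above 2 N).
It fails at once if the nut is overtightened, more than 1.6 rad past finger-tight (value of joint nut_tight above 1.6 rad).
It fails at once if the wrench is let fall (faster than 0.7 m/s with no finger on it) (linear speed of wrench above 0.7 m/s and contact force between the fingers and wrench below 0.1 N).
It fails at once if a bystander is shifted by more than 25 mm (distance of any of small_wrench, spare_nut, ring_a, ring_b, stone, tin, brush from where it was at the start of the episode above 0.025 m).
It also fails if it takes over 69 s, if anything falls off the work surface, if the arm or the gripper's body presses on something with over 40 N, if the wrist force passes 120 N, or if a joint passes its speed limit or range.

ROBOT

A 6-joint arm with a two-finger parallel gripper is mounted at the origin on the work surface. World frame = base frame: x ahead of the robot, y to its left, z up, the work surface at z = 0. Lengths are in m, angles in rad, forces in N, time in s.
With the tool pointing down it reaches from about 0.3 to 0.875 m from the base axis. Payload 6.4 kg.
Tool frame: the origin (TCP) lies at the very end of the fingers, on their centre line; the grasp point (between the pads) lies 19 mm behind it (grip_point_offset is the distance from the TCP to the grasp point, in m); y points along the fingers, z is the direction in which the jaws open and shut, and the axes are right-handed (so a half turn about y gives the same grasp; the last joint's range is limited). The gripper opens to 88 mm and grips with 3 to 60 N. Pads are 18 mm wide; open, the fingers measure 123 mm over their backs; the gripper's body (75 mm by 187 mm) begins 45 mm behind the grasp point.
Start: joints at [1.044, 0.181, 1.607, -0, 1.354, -0.206], TCP at [0.181, 0.546, 0.239] pointing down, gripper open.
Joint ranges: [-2.99, 2.99], [-0.89, 2.07], [0.3, 2.58], [-1.14, 4.28], [0, 2.63], [-3.12, 3.12]. Speed limits (rad/s): [2.57, 2.57, 3.01, 3.14, 3.14, 3.14].

INTERFACE

Orientations are given as a unit quaternion [w, x, y, z].
In Python, from rig import observe, get_image, camera_info, hand_in, grip_point_offset gives the robot as it stands.
- The arm moves only by the shell command python3 -m handwheel 'ROWS' [OPENING] [FORCE]. ROWS is text: rows parted by semicolons, each of 6 numbers parted by spaces: the shift along the tool's x, y, z in mm, then the turn, a rotation vector about the tool's x, y, z in degrees. In form: x y z wx wy wz; .... A call has 1 to 12 rows; each row is the pose to reach, as a shift and turn from the pose commanded when the call began, along the tool's axes at that moment; what a row does not reach only later rows make up. A row lasts 1/8 s, in which the tool goes at most 62.5 mm and 10.7 degrees, less where a joint would pass 70% of its speed; a pose out of reach is approached as far as the arm can. A call with a gripper value outside its range is refused whole. OPENING is the finger opening in mm, from 0 to 88.1, set as the call begins (- or left out, the last holds). The fingers move at their own pace and stop on an object; FORCE is the grip in N (left out, the last holds). Time passes only in rows, so rows that repeat a pose let the fingers close. It gives the time, the measured TCP pose, the force and the opening at its end, in the units of the state.
- observe(): the state, without advancing time (a new reading comes with each control period).
- get_image(name): name is "scene" or "top"; returns the picture (384x512x3 uint8, blue, green, red); there is no depth.
- camera_info(name): a dict with "K" (3x3 intrinsics, pixels), "world_from_camera" (4x4, takes a point from camera to world coordinates). Camera axes: x right, y down, z forward; pixel columns grow to the right and rows downward; lengths in m; the calibration is good to about 2 mm. A picture is of the moment at which its call begins. camera_info takes no time and is no camera call.
- hand_in(): hands the job in, once; it reports no verdict.
The state is a dict: "t": time; "q": joint angles; "dq": joint speeds; "joint_torque": joint torques, N m; "ee_pos": TCP position; "tool_rot": TCP orientation; "contact_force": force on the tool from outside, world axes, zero at the start; "torque": the same for the moment, N m; "opening": finger opening in m.
Only numpy, scipy, OpenCV 4.12 (cv2) and the standard library are available. Lean on these libraries where they do the work, as an engineer would, in place of code of your own. Each camera call takes 0.05 s, during which the arm holds its last target.

## Working session

There is one attempt and no reset: what is moved stays moved. The work goes in short steps, Python scripts to look and compute and a shell command to move; the robot and the scene stay as the last step left them, time stands still between calls to the robot, and variables do not carry over. Pictures are saved under pics/ and viewed, and the job is handed in when it is done.

```bash
ls; mkdir -p pics; python3 - <<'E'
from rig import *
import cv2
print(observe())
for n in("scene","top"):
    cv2.imwrite(f"pics/{n}0.png",get_image(n)); print(camera_info(n))
print(grip_point_offset)
E
```

```text
pics
{'t': 0.0, 'q': array([ 1.04368286e+00,  1.81527162e-01,  1.60796688e+00, -2.25245705e-05,
        1.35379914e+00, -2.06297544e-01]), 'dq': array([ 0.00218546, -0.00076735, -0.00087788, -0.00063429, -0.00037867,
       -0.00103988]), 'joint_torque': array([-7.23820667e-04, -4.33883142e+01, -3.41836774e+01,  7.01516122e-02,
        3.87588004e-02, -1.36435965e-04]), 'ee_pos': array([0.18104273, 0.54520761, 0.23783782]), 'tool_rot': array([-0.69746507,  0.69859315, -0.11314633,  0.11272972]), 'contact_force': array([-0.85052137,  0.4200884 , -1.00887997]), 'torque': array([-0.05603307,  0.03659978, -0.00651222]), 'opening': 0.08804798148027448}
{'K': array([[393.77589431,   0.        , 256.33636707],
       [  0.        , 393.77589431, 190.46232698],
       [  0.        ,   0.        ,   1.        ]]), 'world_from_camera': array([[ 0.8908571 ,  0.28311237, -0.35527596,  0.97156142],
       [ 0.45427438, -0.5601699 ,  0.69270807, -0.82956086],
       [-0.00290067, -0.77849667, -0.62764203,  0.83251206],
       [ 0.        ,  0.        ,  0.        ,  1.        ]])}
{'K': array([[367.88899562,   0.        , 261.01543993],
       [  0.        , 367.88899562, 189.04544628],
       [  0.        ,   0.        ,   1.        ]]), 'world_from_camera': array([[-1.47538361e-03, -9.94234167e-01,  1.07220545e-01,
         4.43088958e-01],
       [-9.99868142e-01, -2.67251014e-04, -1.62366192e-02,
        -4.86042450e-02],
       [ 1.61716563e-02, -1.07230362e-01, -9.94102674e-01,
         1.19737967e+00],
       [ 0.00000000e+00,  0.00000000e+00,  0.00000000e+00,
         1.00000000e+00]])}
0.0187
```

View pics/scene0.png

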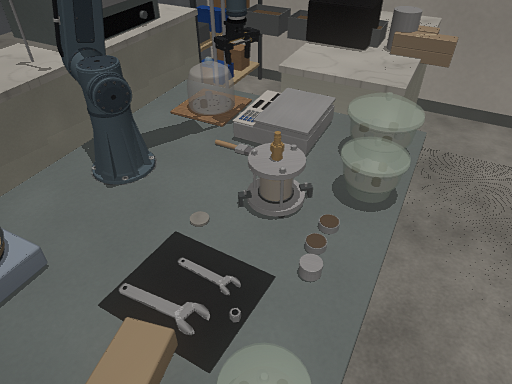

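View pics/top0.png

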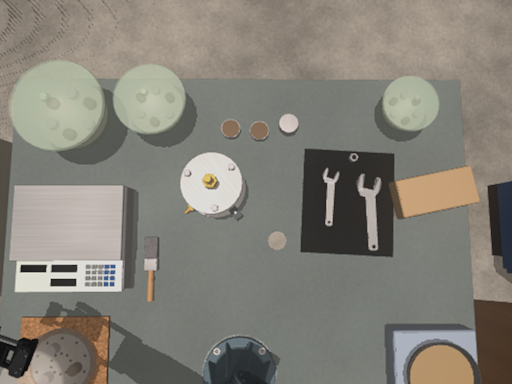

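The top view shows the cell at about px (210,182), the nut and hose tail at its centre, the large wrench at (370,210) with its jaw up (+x), and the small wrench at (330,195). Next I'll measure.

```bash
cat > h.py <<'E'
import numpy as np,cv2
from rig import *
def ray(n,px):
    c=camera_info(n);K=c["K"];T=c["world_from_camera"]
    d=T[:3,:3]@np.linalg.solve(K,[px[0],px[1],1.]);return T[:3,3],d
def onz(n,px,z):
    o,d=ray(n,px);return o+d*(z-o[2])/d[2]
def proj(n,P):
    c=camera_info(n);T=c["world_from_camera"];p=T[:3,:3].T@(np.asarray(P)-T[:3,3]);p=c["K"]@p;return p[:2]/p[2]
E
python3 - <<'E'
from h import *
im=cv2.imread("pics/top0.png")
a=cv2.resize(im[150:220,175:245],None,fx=8,fy=8,interpolation=cv2.INTER_CUBIC)
cv2.imwrite("pics/t_nut.png",a)
b=cv2.resize(im[145:260,295:400],None,fx=5,fy=5,interpolation=cv2.INTER_CUBIC)
cv2.imwrite("pics/t_wr.png",b)
# wrench masks on mat
hsv=cv2.cvtColor(im,cv2.COLOR_BGR2HSV)
m=(hsv[...,2]>90).astype(np.uint8); roi=np.zeros_like(m);roi[155:252,307:390]=1
m*=roi
n,l,s,c=cv2.connectedComponentsWithStats(m)
for i in range(1,n):
    if s[i,4]>15:
        print(i,s[i],c[i],onz("top",c[i],.015))
m2=(hsv[...,2]<45).astype(np.uint8)*255
cs,_=cv2.findContours(m2,cv2.RETR_EXTERNAL,cv2.CHAIN_APPROX_NONE)
for k in cs:
    if cv2.contourArea(k)>4000:
        r=cv2.minAreaRect(k);print("mat?",r,[onz("top",p,.003).round(4) for p in cv2.boxPoints(r)])
E
```

```text
1 [349 155  10   7  39] [353.46153846 157.79487179] [ 0.67368228 -0.37100199  0.015     ]
2 [323 168  17  58 465] [329.56989247 195.78064516] [ 0.54875156 -0.28978559  0.015     ]
3 [357 174  24  77 856] [370.20327103 209.57476636] [ 0.50403391 -0.42045112  0.015     ]
```

View pics/t_nut.png

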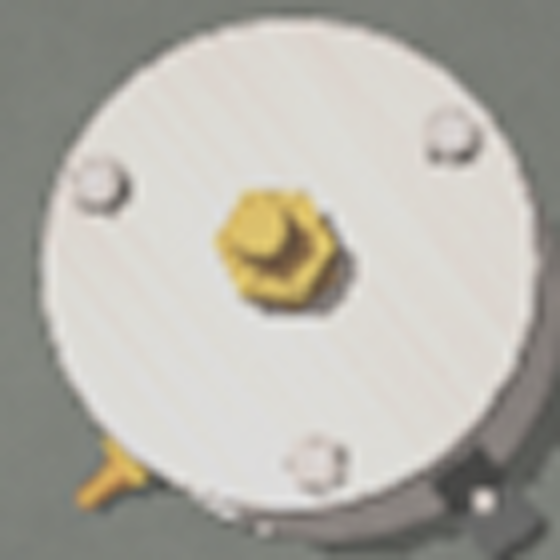

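View pics/t_wr.png

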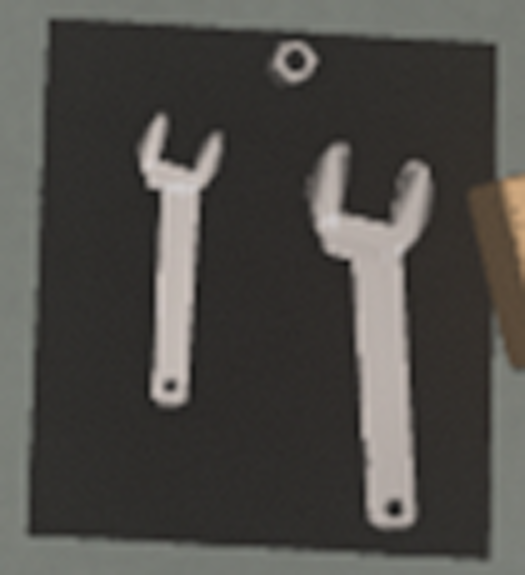

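```bash
python3 - <<'E'
from h import *
im=cv2.imread("pics/top0.png"); g=cv2.cvtColor(im,cv2.COLOR_BGR2GRAY).astype(float)
hsv=cv2.cvtColor(im,cv2.COLOR_BGR2HSV)
# handle centreline
pts=[]
for r in range(200,242):
    w=np.clip(g[r,355:388]-70,0,None); c=(w*np.arange(355,388)).sum()/w.sum(); pts.append(onz("top",(c,r),.0145)[:2])
pts=np.array(pts); vx,vy,x0,y0=cv2.fitLine(pts.astype(np.float32),cv2.DIST_L2,0,.01,.01).ravel()
if vx>0: vx,vy=-vx,-vy
th=np.degrees(np.arctan2(vy,vx)); d=np.array([vx,vy]); 
# far end
col=g[235:258,370:376].mean(1);print("end profile",col.round())
h=(col.max()+col.min())/2; k=np.where(col>h*0.8)[0][-1]
k=[i for i in range(len(col)-1) if col[i]>=100>col[i+1]][-1]; f=235+k+(col[k]-100)/(col[k]-col[k+1])-0.0
E=onz("top",(373,f),.0145)[:2]; s=(E-[x0,y0])@d; E=np.array([x0,y0])+s*d
print("handle dir deg",th,"end",E,"grip",E-d*.111,"origin",E-d*.221,"jaw x deg",th-195)
# cap
m=cv2.inRange(im,(185,185,185),(255,255,255));roi=np.zeros_like(m);roi[145:220,172:248]=255;m&=roi
cs,_=cv2.findContours(m,cv2.RETR_EXTERNAL,cv2.CHAIN_APPROX_NONE);k=max(cs,key=cv2.contourArea)
hl=cv2.convexHull(k);(c,rr)=cv2.minEnclosingCircle(k);e=cv2.fitEllipse(hl)
print("cap circ",c,rr,onz("top",c,.165),"ell",e,onz("top",e[0],.165))
# brass nut
m=cv2.inRange(hsv,(15,110,80),(35,255,255));m[:170]=0;m[197:]=0;m[:,:195]=0;m[:,225:]=0
ys,xs=np.where(m);print("brass",len(xs),xs.min(),xs.max(),ys.min(),ys.max())
# tools
ms=cv2.imread("pics/scene0.png")
cv2.imwrite("pics/s_nut.png",cv2.resize(ms[120:215,230:325],None,fx=6,fy=6,interpolation=cv2.INTER_CUBIC))
cv2.imwrite("pics/t_box.png",cv2.resize(im[140:260,290:490],None,fx=4,fy=4,interpolation=cv2.INTER_CUBIC))
cv2.imwrite("pics/s_box.png",cv2.resize(ms[225:384,80:280],None,fx=4,fy=3.7,interpolation=cv2.INTER_CUBIC))
E
```

```text
end profile [174. 173. 173. 173. 172. 172. 172. 172. 173. 161. 126. 102. 107. 156.
 162. 104.  51.  46.  46.  45.  57. 100. 124.]
handle dir deg -178.62425 end [ 0.37475965 -0.42541501] grip [ 0.48572766 -0.42275   ] origin [ 0.59569595 -0.420109  ] jaw x deg -373.62427
cap circ (211.0, 183.03773498535156) 30.64015007019043 [0.57144968 0.0756512  0.165     ] ell ((210.71604919433594, 182.6957244873047), (60.01829147338867, 61.123104095458984), 48.317413330078125) [0.57242166 0.07646351 0.165     ]
brass 140 202 216 174 187
```

View pics/s_nut.png

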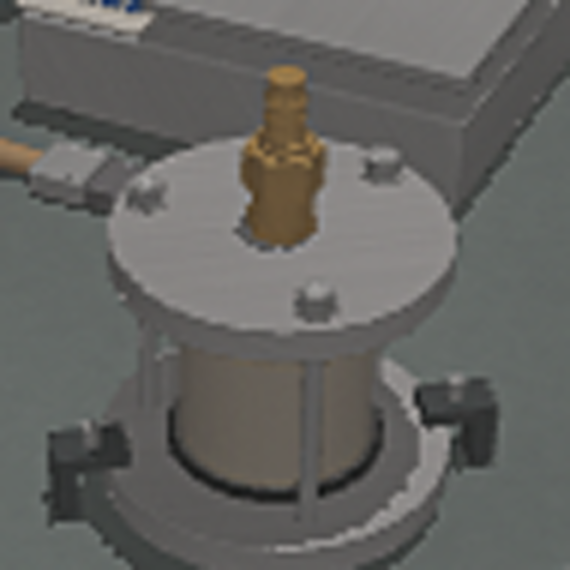

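View pics/s_box.png

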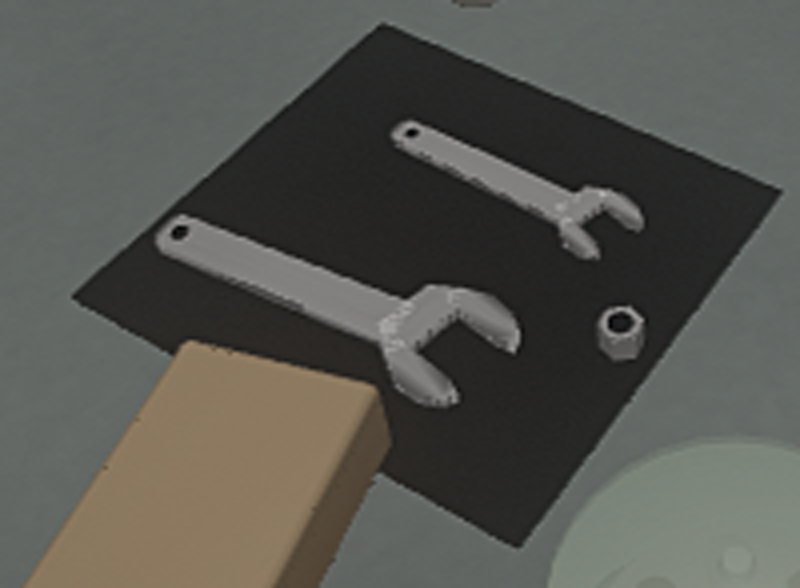

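View pics/t_box.png

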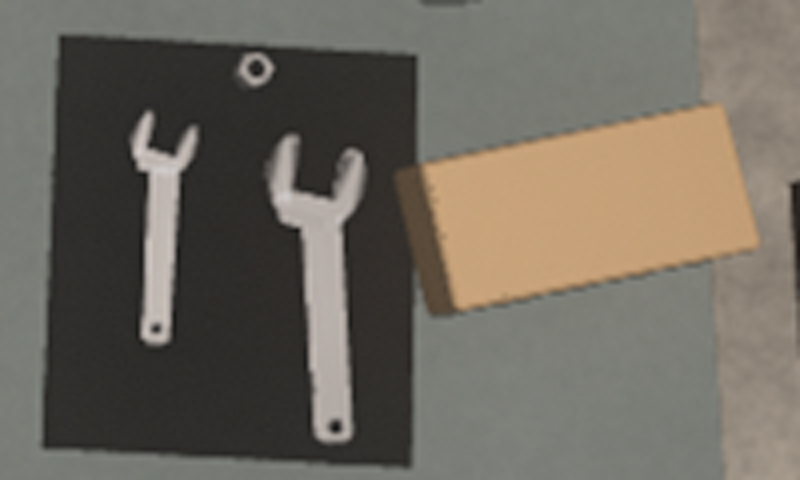

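```bash
python3 - <<'E'
from h import *
def tri(p,q):
    o1,d1=ray("top",p);o2,d2=ray("scene",q)
    A=np.c_[d1,-d2];s,_,_,_=np.linalg.lstsq(A,o2-o1,rcond=None)
    a=o1+s[0]*d1;b=o2+s[1]*d2;return ((a+b)/2).round(4),np.linalg.norm(a-b).round(4)
print("box",tri((396.2,181.2),(127.5,316.9)),tri((404.5,217.7),(127.5,316.9)),tri((396.2,181.2),(174.5,329)),tri((404.5,217.7),(174.5,329)))
# tail top in crops: top (262,230)/8+(175,150); scene (287,75)/6
print("tail",tri((175+263/8-.5,150+228/8-.5),(230+287/6-.5,120+73/6-.5)))
print("cap centre in scene predicted",proj("scene",[.572,.0763,.165]), "top tail",proj("top",[.572,.0763,.2527]),"nuttop",proj("top",[.572,.0763,.2137]))
ms=cv2.imread("pics/scene0.png");im=cv2.imread("pics/top0.png")
a=cv2.resize(im[168:196,195:223],None,fx=20,fy=20,interpolation=cv2.INTER_CUBIC)
b=cv2.resize(ms[128:164,262:292],None,fx=16,fy=16,interpolation=cv2.INTER_CUBIC)
b=cv2.convertScaleAbs(b,alpha=1.6)
B=np.zeros((580,560+490,3),np.uint8);B[:560,:560]=a;B[:576,565:565+480]=b
B=cv2.resize(B,None,fx=.76,fy=.76);cv2.imwrite("pics/nutzoom.png",B)
hsv=cv2.cvtColor(a,cv2.COLOR_BGR2HSV);m=cv2.inRange(hsv,(15,110,70),(35,255,255))
cs,_=cv2.findContours(m,cv2.RETR_EXTERNAL,cv2.CHAIN_APPROX_NONE);k=max(cs,key=cv2.contourArea);h=cv2.convexHull(k)
for e in(.02,.03,.04):print(cv2.approxPolyDP(h,e*cv2.arcLength(h,True),True).reshape(-1,2).tolist())
E
```

```text
box (array([ 0.5526, -0.5037,  0.1136]), np.float64(0.0896)) (array([ 0.4788, -0.5102,  0.0599]), np.float64(0.0064)) (array([ 0.5925, -0.4883,  0.0628]), np.float64(0.0057)) (array([ 0.5243, -0.4939,  0.0249]), np.float64(0.1121))
tail (array([0.5746, 0.0751, 0.2538]), np.float64(0.0025))
cap centre in scene predicted [275.38664438 157.02915907] top tail [206.71432853 178.63718236] nuttop [208.60710494 180.59948242]
[[218, 131], [354, 134], [430, 233], [404, 344], [344, 400], [212, 373], [150, 253]]
[[218, 131], [354, 134], [430, 233], [404, 344], [344, 400], [212, 373], [150, 253]]
[[218, 131], [354, 134], [430, 233], [344, 400], [212, 373], [150, 253]]
```

View pics/nutzoom.png

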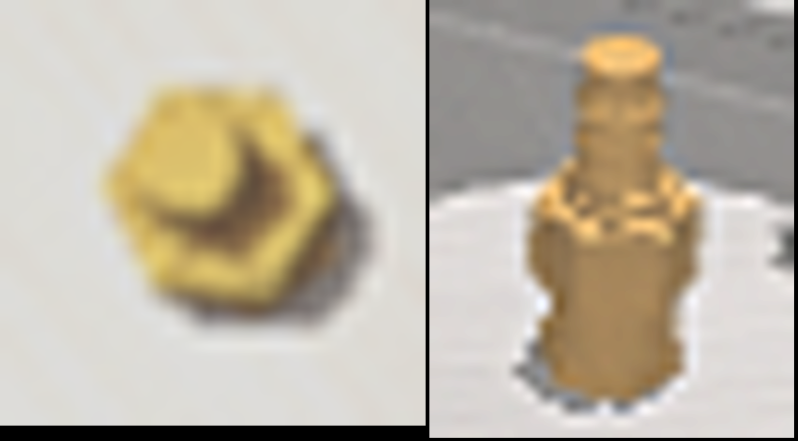

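```bash
cat >> h.py <<'E'
from scipy.spatial.transform import Rotation as Rn
def rot(q): return Rn.from_quat([q[1],q[2],q[3],q[0]])
def yawrot(deg): # tool y down, tool z at world angle deg
    a=np.radians(deg);z=np.array([np.cos(a),np.sin(a),0]);y=np.array([0,0,-1.]);return Rn.from_matrix(np.c_[np.cross(y,z),y,z])
def st():
    s=observe();R=rot(s["tool_rot"]);z=R.as_matrix()[:,2]
    print("t%.2f pos"%s["t"],s["ee_pos"].round(4),"yaw %.2f"%np.degrees(np.arctan2(z[1],z[0])),"down",R.as_matrix()[:,1].round(3),"q",s["q"].round(3),"F",s["contact_force"].round(1),"T",s["torque"].round(2),"op %.1f"%(1e3*s["opening"]));return s,R
def to(pos,yaw,s=None):
    s=s or observe();R=rot(s["tool_rot"]);T=yawrot(yaw)
    print("shift mm",(1e3*R.inv().apply(np.asarray(pos)-s["ee_pos"])).round(1),"rot deg",np.degrees((R.inv()*T).as_rotvec()).round(2))
E
python3 - <<'E'
from h import *
s,R=st()
for y in(0,60,-60,180,120,-120):print(y);to([.573,.0758,.300],y)
E
```

```text
t0.10 pos [0.181  0.5452 0.2379] yaw 71.62 down [-0.001 -0.001 -1.   ] q [ 1.044  0.181  1.608 -0.     1.354 -0.206] F [-0.  -0.2  0.6] T [-0.01  0.01 -0.02] op 87.6
0
shift mm [ 520.   -61.8 -322. ] rot deg [9.000e-02 7.162e+01 4.000e-02]
60
shift mm [ 520.   -61.8 -322. ] rot deg [ 9.000e-02  1.162e+01 -1.000e-02]
-60
shift mm [ 520.   -61.8 -322. ] rot deg [7.0000e-02 1.3162e+02 9.0000e-02]
180
shift mm [ 520.   -61.8 -322. ] rot deg [ 4.0000e-02 -1.0838e+02 -1.0000e-01]
120
shift mm [ 520.   -61.8 -322. ] rot deg [  0.08 -48.38  -0.05]
-120
shift mm [ 520.   -61.8 -322. ] rot deg [-1.0000e-02 -1.6838e+02 -1.3000e-01]
```

```bash
python3 -m handwheel '0 -60 0 0 0 0; 520 -62 -322 0 -48.4 0; 520 -62 -322 0 -48.4 0; 520 -62 -322 0 -48.4 0; 520 -62 -322 0 -48.4 0; 520 -62 -322 0 -48.4 0; 520 -62 -322 0 -48.4 0; 520 -62 -322 0 -48.4 0; 520 -62 -322 0 -48.4 0; 520 -62 -322 0 -48.4 0; 520 -62 -322 0 -48.4 0; 520 -62 -322 0 -48.4 0' 70; python3 -c "
from h import *
st();to([.573,.0758,.195],120)
cv2.imwrite('pics/s1.png',get_image('scene'))"
```

```text
t: 1.6
ee_pos: [0.5746, 0.073, 0.2998]
tool_rot: [-0.683, 0.683, 0.181, -0.182]
contact_force: [0.5, 0.4, -0.2]
opening: 0.0702
t1.60 pos [0.5746 0.073  0.2998] yaw 119.80 down [-0.001 -0.    -1.   ] q [-0.078  0.146  1.523 -0.     1.474 -2.169] F [ 0.5  0.4 -0.2] T [0.11 0.04 0.  ] op 70.2
shift mm [1.000e-01 1.048e+02 3.200e+00] rot deg [-0.02 -0.2  -0.07]
```

View pics/s1.png

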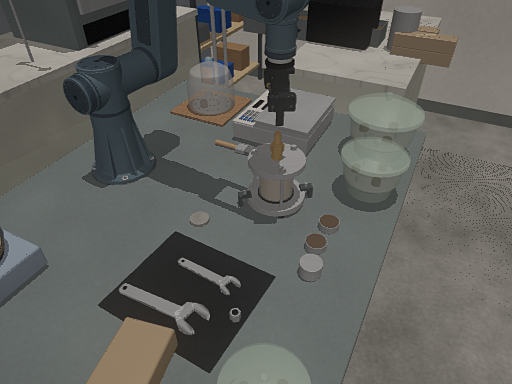

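The gripper is above the tail (px 279,120 over 277,138). Next I lower it onto the nut.

```bash
python3 -m handwheel '0 0 0 0 0 0; 0 50 0 0 0 0; 0 80 0 0 0 0; 0 105 0 0 0 0; 0 105 0 0 0 0; 0 105 0 0 0 0' 70; python3 -c "
from h import *
st();to([.573,.0758,.195],120)"
```

```text
t: 2.4
ee_pos: [0.5734, 0.0773, 0.1971]
tool_rot: [-0.683, 0.683, 0.184, -0.183]
contact_force: [0.7, 0.2, 0.6]
opening: 0.0701
t2.40 pos [0.5734 0.0773 0.1971] yaw 120.11 down [ 0.002  0.    -1.   ] q [-0.071  0.227  1.639  0.     1.273 -2.168] F [0.7 0.2 0.6] T [ 0.06 -0.01 -0.03] op 70.1
shift mm [-1.1  2.1 -1.1] rot deg [0.04 0.11 0.08]
```

```bash
python3 -m handwheel '0 2 0 0 0 0; 0 2 0 0 0 0; 0 2 0 0 0 0; 0 2 0 0 0 0; 0 2 0 0 0 0; 0 2 0 0 0 0; 0 2 0 0 0 0; 0 2 0 0 0 0' 20 9; python3 -c "
from h import *
st()
for i in range(3):
    s,R=st();print('Ftool',R.inv().apply(s['contact_force']).round(2))
cv2.imwrite('pics/s2.png',get_image('scene')[80:240,180:380].repeat(3,0).repeat(3,1))"
```

```text
t: 3.4
ee_pos: [0.574, 0.0752, 0.1942]
tool_rot: [-0.682, 0.684, 0.183, -0.182]
contact_force: [3.4, -4.0, -0.4]
opening: 0.0358
t3.40 pos [0.574  0.0752 0.1942] yaw 119.99 down [ 0.002 -0.001 -1.   ] q [-7.400e-02  2.310e-01  1.641e+00 -1.000e-03  1.268e+00 -2.168e+00] F [ 3.4 -4.  -0.4] T [-0.67 -0.42 -0.03] op 35.8
t3.40 pos [0.574  0.0752 0.1942] yaw 119.99 down [ 0.002 -0.001 -1.   ] q [-7.400e-02  2.310e-01  1.641e+00 -1.000e-03  1.268e+00 -2.168e+00] F [ 3.4 -4.  -0.4] T [-0.67 -0.42 -0.03] op 35.8
Ftool [ 0.96  0.42 -5.17]
t3.40 pos [0.574  0.0752 0.1942] yaw 119.99 down [ 0.002 -0.001 -1.   ] q [-7.400e-02  2.310e-01  1.641e+00 -1.000e-03  1.268e+00 -2.168e+00] F [ 3.4 -4.  -0.4] T [-0.67 -0.42 -0.03] op 35.8
Ftool [ 0.96  0.42 -5.17]
t3.40 pos [0.574  0.0752 0.1942] yaw 119.99 down [ 0.002 -0.001 -1.   ] q [-7.400e-02  2.310e-01  1.641e+00 -1.000e-03  1.268e+00 -2.168e+00] F [ 3.4 -4.  -0.4] T [-0.67 -0.42 -0.03] op 35.8
Ftool [ 0.96  0.42 -5.17]
```

View pics/s2.png

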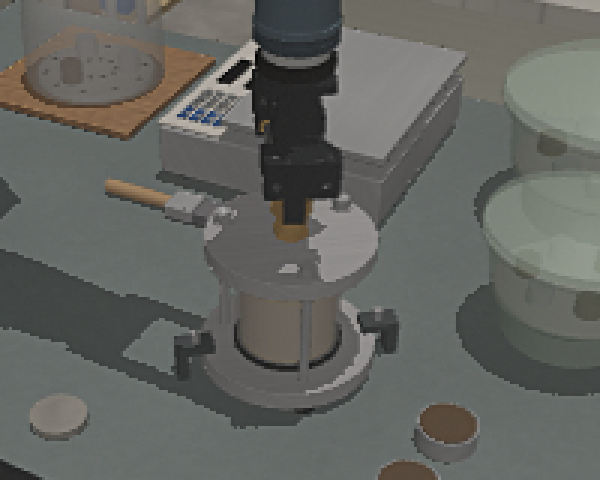

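The fingers sit flush on the flats (opening 35.8 mm). I'll re-centre about 2 mm and start turning.

```bash
python3 -m handwheel '0 0 -1.5 0 0 0; 0 0 -1.5 0 8 0; 0 0 -1.5 0 16 0; 0 0.1 -1.5 0 24 0; 0 0.2 -1.5 0 32 0; 0 0.3 -1.5 0 40 0; 0 0.3 -1.5 0 48 0; 0 0.4 -1.5 0 54 0; 0 0.4 -1.5 0 60 0; 0 0.4 -1.5 0 60 0'; python3 -c "
from h import *
s,R=st();print('Ftool',R.inv().apply(s['contact_force']).round(2))"
```

```text
t: 4.7
ee_pos: [0.5742, 0.0755, 0.1937]
tool_rot: [0.684, -0.683, 0.182, -0.183]
contact_force: [1.0, 1.9, 2.7]
opening: 0.0358
t4.70 pos [0.5742 0.0755 0.1937] yaw 60.08 down [ 0.001  0.001 -1.   ] q [-7.500e-02  2.330e-01  1.640e+00  1.000e-03  1.268e+00 -1.124e+00] F [1.  1.9 2.7] T [ 0.35 -0.14 -0.04] op 35.8
Ftool [-0.07 -2.69  2.14]
```

```bash
python3 -m handwheel '0 0.1 0.7 0 6 0; 0 0.1 0.7 0 12 0; 0 0.1 0.7 0 18 0; 0 0.1 0.7 0 24 0; 0 0.1 0.7 0 30 0; 0 0.1 0.7 0 30 0'; python3 -c "
from h import *
s,R=st();print('Ftool',R.inv().apply(s['contact_force']).round(2))"
```

```text
t: 5.45
ee_pos: [0.5743, 0.0757, 0.1935]
tool_rot: [0.613, -0.613, 0.353, -0.353]
contact_force: [-0.3, 0.3, 3.4]
opening: 0.0359
t5.45 pos [0.5743 0.0757 0.1935] yaw 30.18 down [ 0.  0. -1.] q [-0.074  0.234  1.639  0.     1.269 -0.601] F [-0.3  0.3  3.4] T [ 0.12 -0.04 -0.07] op 35.9
Ftool [-0.38 -3.37 -0.07]
```

```bash
python3 -m handwheel '0 0 0 0 5 0; 0 0 0 0 10 0; 0 0 0 0 15 0; 0 0 0 0 15 0'; python3 -c "
from h import *
st()"; python3 -m handwheel '0 0 0 0 5 0; 0 0 0 0 10 0; 0 0 0 0 15 0; 0 0 0 0 15 0'; python3 -c "
from h import *
st()"
```

```text
t: 5.95
ee_pos: [0.5741, 0.0765, 0.1932]
tool_rot: [0.562, -0.562, 0.43, -0.429]
contact_force: [-0.3, 5.3, 2.7]
opening: 0.0384
t5.95 pos [0.5741 0.0765 0.1932] yaw 15.27 down [-0.     0.002 -1.   ] q [-0.073  0.234  1.64   0.002  1.268 -0.34 ] F [-0.3  5.3  2.7] T [0.77 0.03 0.17] op 38.4
t: 6.45
ee_pos: [0.5745, 0.0754, 0.1931]
tool_rot: [0.501, -0.501, 0.499, -0.499]
contact_force: [2.0, 2.4, 0.7]
opening: 0.0409
t6.45 pos [0.5745 0.0754 0.1931] yaw 0.25 down [ 0. -0. -1.] q [-0.074  0.234  1.64  -0.     1.268 -0.078] F [2.  2.4 0.7] T [ 0.08 -0.16  0.24] op 40.9
```

The nut has stopped: the opening is rising and the torque is up, after about 100° of turning. I'll back off to its flats to read the angle, then press clockwise lightly again.

```bash
python3 -m handwheel '0 0 0 0 -8 0; 0 0 0 0 -16 0; 0 0 0 0 -19 0; 0 0 0 0 -19 0; 0 0 0 0 -19 0'; python3 -c "
from h import *
st()"; python3 -m handwheel '0 0 0 0 1 0; 0 0 0 0 2 0; 0 0 0 0 3 0; 0 0 0 0 3 0' - 12; python3 -c "
from h import *
st()"
```

```text
t: 7.08
ee_pos: [0.5744, 0.0753, 0.1932]
tool_rot: [0.576, -0.576, 0.41, -0.41]
contact_force: [2.1, 0.9, 1.5]
opening: 0.0407
t7.08 pos [0.5744 0.0753 0.1932] yaw 19.05 down [ 0. -0. -1.] q [-0.074  0.234  1.64  -0.     1.268 -0.407] F [2.1 0.9 1.5] T [ 0.12 -0.19  0.07] op 40.7
t: 7.58
ee_pos: [0.5744, 0.0754, 0.1932]
tool_rot: [-0.565, 0.565, -0.425, 0.426]
contact_force: [1.8, 0.2, 0.9]
opening: 0.0403
t7.58 pos [0.5744 0.0754 0.1932] yaw 16.00 down [ 0. -0. -1.] q [-0.074  0.234  1.64  -0.     1.268 -0.353] F [1.8 0.2 0.9] T [-0.05 -0.36 -0.  ] op 40.3
```

```bash
python3 -m handwheel '0 0 0 0 0 0; 0 0 0 0 0 0; 0 0 0 0 -7 0; 0 0 0 0 -15 0; 0 0 0 0 -15 0' 60; python3 -m handwheel '0 0 0 0 0 0; 0 0 0 0 0 0; 0 0 0 0 0 0; 0 0 0 0 0 0;0 0 0 0 0 0' 20 12; python3 -c "
from h import *
st()"
```

```text
t: 8.2
ee_pos: [0.574, 0.0754, 0.193]
tool_rot: [-0.615, 0.615, -0.349, 0.348]
contact_force: [0.1, 0.9, -0.5]
opening: 0.0599
t: 8.82
ee_pos: [0.5744, 0.0755, 0.1932]
tool_rot: [0.615, -0.615, 0.348, -0.348]
contact_force: [0.2, 0.6, -0.7]
opening: 0.038
t8.82 pos [0.5744 0.0755 0.1932] yaw 31.01 down [ 0.  0. -1.] q [-0.074  0.234  1.64   0.     1.268 -0.615] F [ 0.2  0.6 -0.7] T [ 0.01 -0.01  0.01] op 38.0
```

```bash
python3 -m handwheel '0 0 0 0 0 0; 0 0 0 0 0 0; 0 0 0 0 0 0; 0 0 0 0 0 0'; python3 -c "
from h import *
st()"
```

```text
t: 9.32
ee_pos: [0.5744, 0.0755, 0.1932]
tool_rot: [0.616, -0.615, 0.348, -0.348]
contact_force: [0.5, 0.8, -0.4]
opening: 0.0379
t9.32 pos [0.5744 0.0755 0.1932] yaw 31.02 down [ 0.  0. -1.] q [-0.074  0.234  1.64   0.     1.268 -0.616] F [ 0.5  0.8 -0.4] T [ 0.02 -0.12  0.03] op 37.9
```

```bash
python3 -m handwheel '0 0 0 0 3 0; 0 0 0 0 6 0; 0 0 0 0 6 0';  python3 -c "
from h import *
st()"; python3 -m handwheel '0 0 0 0 3 0; 0 0 0 0 6 0; 0 0 0 0 6 0';  python3 -c "
from h import *
st()"
```

```text
t: 9.7
ee_pos: [0.5744, 0.0755, 0.1932]
tool_rot: [0.597, -0.596, 0.38, -0.38]
contact_force: [1.0, 0.8, -0.7]
opening: 0.038
t9.70 pos [0.5744 0.0755 0.1932] yaw 25.04 down [ 0.  0. -1.] q [-0.074  0.234  1.64   0.     1.268 -0.511] F [ 1.   0.8 -0.7] T [ 0.03 -0.1  -0.1 ] op 38.0
t: 10.07
ee_pos: [0.5744, 0.0755, 0.1932]
tool_rot: [0.576, -0.576, 0.41, -0.41]
contact_force: [1.5, 0.4, -1.2]
opening: 0.0379
t10.07 pos [0.5744 0.0755 0.1932] yaw 19.09 down [ 0.  0. -1.] q [-0.074  0.234  1.64   0.     1.268 -0.407] F [ 1.5  0.4 -1.2] T [ 0.07 -0.18 -0.04] op 37.9
```

```bash
python3 -m handwheel '0 0 0 0 2 0; 0 0 0 0 4 0; 0 0 0 0 4 0';  python3 -c "
from h import *
st()"; python3 -m handwheel '0 0 0 0 2 0; 0 0 0 0 4 0; 0 0 0 0 4 0';  python3 -c "
from h import *
st()"
```

```text
t: 10.45
ee_pos: [0.5744, 0.0755, 0.1932]
tool_rot: [0.561, -0.561, 0.43, -0.43]
contact_force: [1.8, 1.4, -2.5]
opening: 0.0382
t10.45 pos [0.5744 0.0755 0.1932] yaw 15.03 down [ 0. -0. -1.] q [-0.074  0.234  1.64  -0.     1.268 -0.336] F [ 1.8  1.4 -2.5] T [ 0.16 -0.29  0.44] op 38.2
t: 10.82
ee_pos: [0.5744, 0.0756, 0.1933]
tool_rot: [0.546, -0.546, 0.45, -0.45]
contact_force: [1.5, 3.0, -0.8]
opening: 0.0389
t10.82 pos [0.5744 0.0756 0.1933] yaw 11.00 down [ 0.  0. -1.] q [-0.074  0.234  1.64   0.     1.268 -0.266] F [ 1.5  3.  -0.8] T [ 0.26 -0.26  0.45] op 38.9
```

Torque is 0.45 N m and rising with the nut holding still, so it is seated, with flats at about yaw 21°. I'll open and lift clear.

```bash
python3 -m handwheel '0 0 0 0 0 0; 0 0 0 0 0 0; 0 0 0 0 0 0; 0 -40 0 0 0 0; 0 -90 0 0 0 0; 0 -110 0 0 0 0; 0 -110 0 0 0 0' 60; python3 -c "
from h import *
st()
to([.5,-.2,.30],90)
to([.4857,-.4228,.15],90)"
```

```text
t: 11.7
ee_pos: [0.5753, 0.0753, 0.3053]
tool_rot: [0.546, -0.545, 0.449, -0.451]
contact_force: [0.0, 0.2, -0.9]
opening: 0.06
t11.70 pos [0.5753 0.0753 0.3053] yaw 11.01 down [ 0.004 -0.    -1.   ] q [-0.074  0.142  1.517 -0.     1.479 -0.266] F [ 0.   0.2 -0.9] T [-0.03  0.1   0.07] op 60.0
shift mm [ 255.8    5.1 -126.5] rot deg [ -0.14 -78.99   0.21]
shift mm [ 471.6  155.1 -183.6] rot deg [ -0.14 -78.99   0.21]
```

```bash
python3 -m handwheel '472 155 -184 0 99.6 0; 472 155 -184 0 99.6 0; 472 155 -184 0 99.6 0; 472 155 -184 0 99.6 0; 472 155 -184 0 99.6 0; 472 155 -184 0 99.6 0; 472 155 -184 0 99.6 0; 472 155 -184 0 99.6 0; 472 155 -184 0 99.6 0; 472 155 -184 0 99.6 0; 472 155 -184 0 99.6 0; 472 155 -184 0 99.6 0' 56 ; python3 -c "
from h import *
st()
to([.4847,-.4228,.009],-88.6)
im=get_image('top');cv2.imwrite('pics/t3.png',im)
a=cv2.resize(im[168:196,195:223],None,fx=14,fy=14,interpolation=cv2.INTER_CUBIC)
b=cv2.resize(im[140:260,300:410],None,fx=3.5,fy=3.27,interpolation=cv2.INTER_CUBIC)
cv2.imwrite('pics/t3z.png',np.hstack([a,b[:392]]))
"
```

```text
t: 13.2
ee_pos: [0.4837, -0.4222, 0.1473]
tool_rot: [0.009, -0.01, 0.707, -0.707]
contact_force: [-0.7, -0.4, -0.1]
opening: 0.0558
t13.20 pos [ 0.4837 -0.4222  0.1473] yaw -88.49 down [-0.001  0.001 -1.   ] q [-0.902  0.416  1.502  0.     1.225  0.642] F [-0.7 -0.4 -0.1] T [ 0.01  0.13 -0.01] op 55.8
shift mm [ -1.1 138.3   0.8] rot deg [0.07 0.11 0.05]
```

View pics/t3z.png

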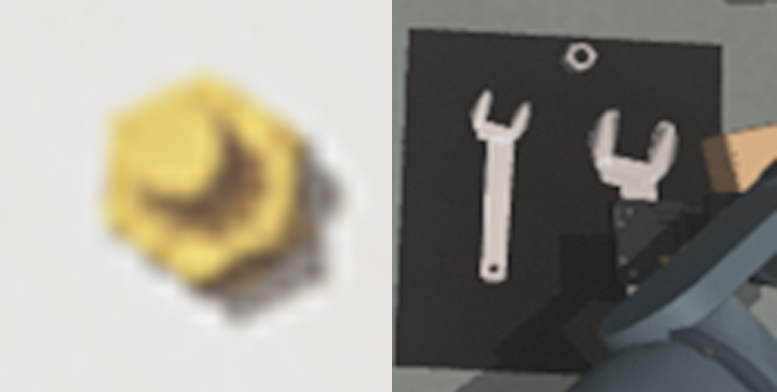

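The top view now shows a hex corner near straight up (px 207,73 in the zoom), and the gripper sits over the wrench handle with the jaw free. I'll measure the nut angle in code, then grasp.

```bash
python3 - <<'E'
from h import *
for f in("top0","t3"):
    im=cv2.imread(f"pics/{f}.png")
    a=cv2.resize(im[168:196,195:223],None,fx=20,fy=20,interpolation=cv2.INTER_CUBIC)
    hsv=cv2.cvtColor(a,cv2.COLOR_BGR2HSV);m=cv2.inRange(hsv,(15,110,90),(35,255,255))
    cs,_=cv2.findContours(m,cv2.RETR_EXTERNAL,cv2.CHAIN_APPROX_NONE);h=cv2.convexHull(max(cs,key=cv2.contourArea))
    p=cv2.approxPolyDP(h,.03*cv2.arcLength(h,True),True).reshape(-1,2)
    e=np.roll(p,-1,0)-p
    print(f,p.tolist(),[(int(np.hypot(*v)),round(float(np.degrees(np.arctan2(-v[1],v[0])))%60,1)) for v in e])
E
python3 -m handwheel '-1 60 0 0 0 0; -1 110 0 0 0 0; -1 136 0 0 0 0; -1 139 0 0 0 0; -1 139 0 0 0 0'; python3 -c "
from h import *
st()"
```

```text
top0 [[218, 131], [354, 134], [430, 233], [404, 344], [344, 400], [212, 373], [150, 253]] [(136, 58.7), (124, 7.5), (114, 16.8), (82, 43.0), (134, 48.4), (135, 57.3), (139, 0.9)]
t3 [[296, 120], [428, 222], [408, 347], [289, 405], [161, 287], [172, 177]] [(166, 22.3), (126, 20.9), (132, 26.0), (174, 17.3), (110, 24.3), (136, 24.7)]
t: 13.88
ee_pos: [0.4857, -0.4234, 0.0104]
tool_rot: [-0.009, 0.009, -0.707, 0.707]
contact_force: [0.2, -0.6, -0.1]
opening: 0.0561
t13.88 pos [ 0.4857 -0.4234  0.0104] yaw -88.54 down [ 0.001 -0.001 -1.   ] q [-0.901  0.603  1.545 -0.     0.992  0.644] F [ 0.2 -0.6 -0.1] T [-0.04  0.14  0.01] op 56.1
```

Flats read 22.5° from the image, matching the seated estimate of about 21.5°. I'll grip the wrench.

```bash
python3 -m handwheel '0 3 0 0 0 0; 0 3 0 0 0 0; 0 3 0 0 0 0; 0 3 0 0 0 0; 0 3 0 0 0 0; 0 3 0 0 0 0; 0 3 0 0 0 0' 10 60; python3 -c "
from h import *
st()"; python3 -m handwheel '0 -10 0 0 0 0; 0 -40 0 0 0 0; 0 -80 0 0 0 0; 0 -120 0 0 0 0; 0 -120 0 0 0 0'; python3 -c "
from h import *
st()
cv2.imwrite('pics/s4.png',get_image('scene'));cv2.imwrite('pics/t4.png',get_image('top'))"
```

```text
t: 14.75
ee_pos: [0.4853, -0.4238, 0.0071]
tool_rot: [-0.009, 0.008, -0.707, 0.708]
contact_force: [-0.8, -1.4, 5.0]
opening: 0.0281
t14.75 pos [ 0.4853 -0.4238  0.0071] yaw -88.58 down [ 0.001 -0.002 -1.   ] q [-0.902  0.608  1.545 -0.     0.986  0.645] F [-0.8 -1.4  5. ] T [-0.28  0.29 -0.03] op 28.1
t: 15.38
ee_pos: [0.4863, -0.4242, 0.1293]
tool_rot: [-0.01, 0.008, -0.706, 0.709]
contact_force: [1.4, -1.4, -3.7]
opening: 0.0275
t15.38 pos [ 0.4863 -0.4242  0.1293] yaw -88.57 down [ 0.004 -0.004 -1.   ] q [-0.901  0.439  1.51   0.     1.187  0.645] F [ 1.4 -1.4 -3.7] T [-0.02  0.25  0.  ] op 27.5
```

View pics/s4.png

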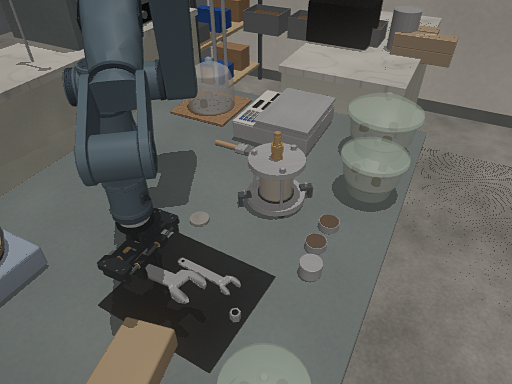

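View pics/t4.png

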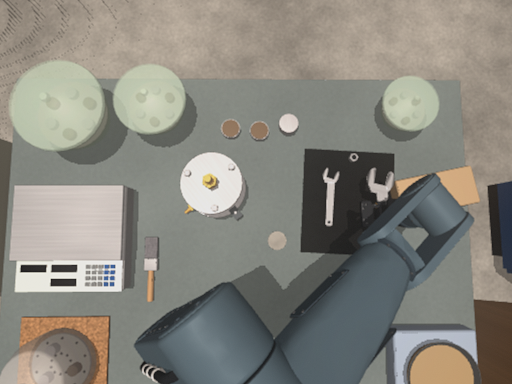

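The wrench is gripped and lifted (scene px 180,285), opening 27.5 mm as expected for mid-handle. Now to a staging point short of the nut.

```bash
cat >> h.py <<'E'
NUT=np.array([.5744,.0754])
def wr(jx,back,z,L=.110,side=0.):
    u=np.array([np.cos(np.radians(jx)),np.sin(np.radians(jx))]);n=np.array([-u[1],u[0]])
    a=np.radians(jx+195);o=NUT-back*u+side*n;p=o+L*np.array([np.cos(a),np.sin(a)])
    print("wr",jx,p.round(4));to([p[0],p[1],z],(jx+195+90+180)%360-180)
E
python3 -c "
from h import *
wr(52,.065,.205)"
```

```text
wr 52 [ 0.4914 -0.0771]
shift mm [ -15.6  -79.8 -344.7] rot deg [ 1.500e-01 -6.557e+01  1.000e-02]
```

```bash
python3 -m handwheel '0 -50 0 0 0 0; -16 -80 -50 0 -5 0; -16 -80 -100 0 -14 0; -16 -80 -150 0 -23 0; -16 -80 -200 0 -32 0; -16 -80 -250 0 -41 0; -16 -80 -300 0 -50 0; -16 -80 -345 0 -58 0; -16 -80 -345 0 -65.6 0; -16 -80 -345 0 -65.6 0; -16 -80 -345 0 -65.6 0'; python3 - <<'E'
from h import *
st();wr(52,.065,.205)
t=get_image('top');s=get_image('scene');cv2.imwrite('pics/t5.png',t);cv2.imwrite('pics/s5.png',s)
a=cv2.resize(t[145:235,185:275],(400,400),interpolation=cv2.INTER_CUBIC);b=cv2.resize(s[120:220,220:320],(400,400),interpolation=cv2.INTER_CUBIC)
cv2.imwrite('pics/z5.png',np.hstack([a,b]))
E
```

```text
t: 16.85
ee_pos: [0.4917, -0.0778, 0.2048]
tool_rot: [0.389, -0.39, 0.591, -0.589]
contact_force: [0.6, 0.1, -4.0]
opening: 0.0276
t16.85 pos [ 0.4917 -0.0778  0.2048] yaw -23.16 down [-0.002  0.001 -1.   ] q [-0.396  0.043  1.83  -0.     1.271  0.008] F [ 0.6  0.1 -4. ] T [-0.18  0.07 -0.04] op 27.6
wr 52 [ 0.4914 -0.0771]
shift mm [-0.6 -0.2 -0.6] rot deg [ 0.15 -0.16  0.01]
```

View pics/z5.png

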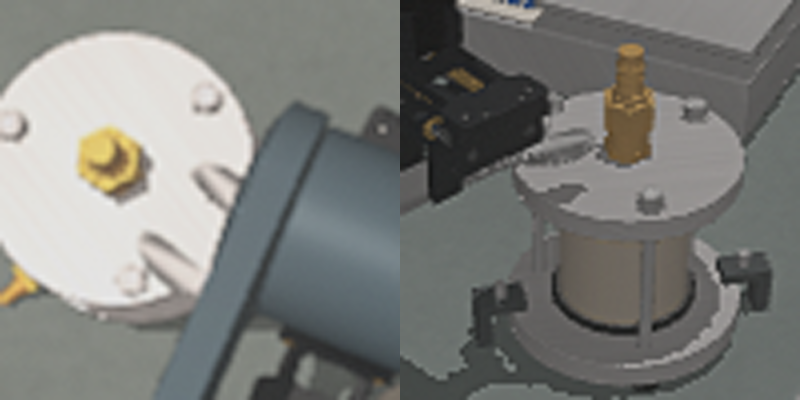

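```bash
python3 - <<'E'
from h import *
t=cv2.imread('pics/t5.png');s=cv2.imread('pics/s5.png')
a=cv2.resize(t[172:212,205:245],(400,400),interpolation=cv2.INTER_CUBIC);b=cv2.resize(s[140:180,238:278],(400,400),interpolation=cv2.INTER_CUBIC)
b=cv2.convertScaleAbs(b,alpha=1.5)
def pw(x,y,z,jx=51.84):
    c,si=np.cos(np.radians(jx)),np.sin(np.radians(jx)); h=np.radians(jx+195)
    o=np.array([.4917,-.0778])-.110*np.array([np.cos(h),np.sin(h)])
    return [o[0]+c*x-si*y,o[1]+si*x+c*y,z]
for X in(23,12):
  for y in(18.75,-18.75,27,-27):
    P=pw(X/1e3,y/1e3,.2128)
    p=proj("top",P);q=proj("scene",P);print(X,y,p.round(1),q.round(1))
    cv2.circle(a,tuple(int(v) for v in (p-[205,172]+.5)*10),2,(0,0,255),-1);cv2.circle(b,tuple(int(v) for v in (q-[238,140]+.5)*10),2,(0,0,255),-1)
cv2.imwrite('pics/z6.png',np.hstack([a,b]))
E
```

```text
23 18.75 [217.2 194.5] [260.9 144.2]
23 -18.75 [225.9 183.6] [266.5 150.6]
23 27 [215.2 196.9] [259.7 142.9]
23 -27 [227.8 181.2] [267.7 152. ]
12 18.75 [220.4 197.1] [257.5 145.1]
12 -18.75 [229.1 186.1] [263.  151.5]
12 27 [218.4 199.5] [256.3 143.7]
12 -27 [231.  183.7] [264.3 152.9]
```

View pics/z6.png

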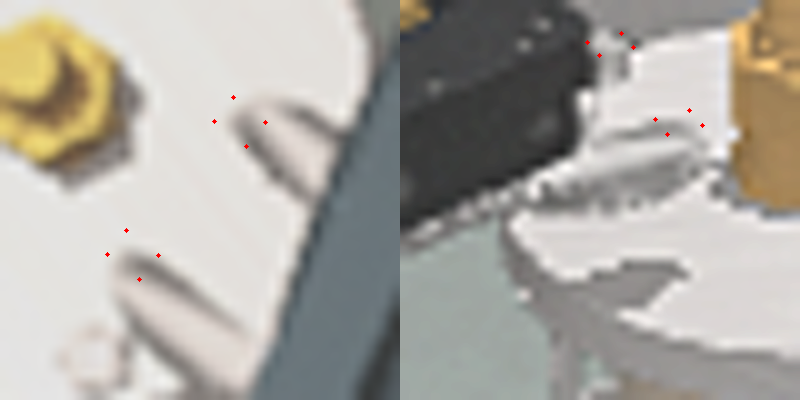

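```bash
python3 - <<'E'
from h import *
def tri(p,q):
    o1,d1=ray("top",p);o2,d2=ray("scene",q)
    s=np.linalg.lstsq(np.c_[d1,-d2],o2-o1,rcond=None)[0]
    a=o1+s[0]*d1;b=o2+s[1]*d2;return ((a+b)/2).round(4),np.linalg.norm(a-b).round(4)
A=tri((228.2,183.3),(267.5,154));B=tri((216.5,197.7),(260.3,146.5));print(A,B)
m=(A[0]+B[0])/2;print(m,(NUT-m[:2])@[.618,.786],"lat",(NUT-m[:2])@[-.786,.618])
E
```

```text
(array([0.5675, 0.0253, 0.2045]), np.float64(0.0038)) (array([0.5286, 0.0569, 0.2007]), np.float64(0.0038))
[0.54805 0.0411  0.2026 ] 0.043244100000000056 lat 0.00048629999999992205
```

The jaw tips triangulate to 43 mm short of the nut (42 expected), lateral error about 0.5 mm, with slight droop. I'll slide on in stages.

```bash
python3 -m handwheel '-0.6 0 -0.6 0 0 0; -10 0 2 0 0 0; -20 0 4.6 0 0 0; -29.5 0 7.2 0 0 0; -29.5 0 7.2 0 0 0; -29.5 0 7.2 0 0 0'; python3 - <<'E'
from h import *
st();wr(52,.035,.205);wr(52,.020,.205);wr(52,0,.205)
E
```

```text
t: 17.7
ee_pos: [0.5105, -0.0532, 0.2061]
tool_rot: [0.39, -0.391, 0.59, -0.589]
contact_force: [-0.1, -0.6, -4.8]
opening: 0.0275
t17.70 pos [ 0.5105 -0.0532  0.2061] yaw -22.95 down [-0. -0. -1.] q [-0.335  0.075  1.794 -0.     1.273  0.065] F [-0.1 -0.6 -4.8] T [-0.16  0.14  0.03] op 27.5
wr 52 [ 0.5099 -0.0534]
shift mm [ 0.4  1.1 -0.5] rot deg [0.02 0.05 0.01]
wr 52 [ 0.5191 -0.0416]
shift mm [-14.    1.1   3.4] rot deg [0.02 0.05 0.01]
wr 52 [ 0.5314 -0.0259]
shift mm [-33.4   1.1   8.6] rot deg [0.02 0.05 0.01]
```

```bash
python3 -m handwheel '-5 0.5 0.8 0 0 0; -10 0.5 2 0 0 0; -14 0.5 3.2 0 0 0; -14 0.5 3.2 0 0 0'; python3 - <<'E'
from h import *
s,R=st();print(R.inv().apply(s['contact_force']).round(2));wr(52,.0,.205)
t=get_image('top');s=get_image('scene')
a=cv2.resize(t[160:210,190:240],(400,400),interpolation=cv2.INTER_CUBIC);b=cv2.resize(s[120:180,240:300],(400,400),interpolation=cv2.INTER_CUBIC)
cv2.imwrite('pics/z7.png',np.hstack([a,b]))
E
```

```text
t: 18.2
ee_pos: [0.5191, -0.0415, 0.2057]
tool_rot: [-0.391, 0.39, -0.589, 0.59]
contact_force: [0.1, -0.3, -5.3]
opening: 0.0275
t18.20 pos [ 0.5191 -0.0415  0.2057] yaw -22.96 down [ 0.  0. -1.] q [-0.308  0.092  1.776  0.     1.273  0.093] F [ 0.1 -0.3 -5.3] T [-0.12  0.16  0.01] op 27.5
[0.22 5.29 0.16]
wr 52 [ 0.5314 -0.0259]
shift mm [-19.2   0.7   5.2] rot deg [-0.    0.04 -0.  ]
```

View pics/z7.png

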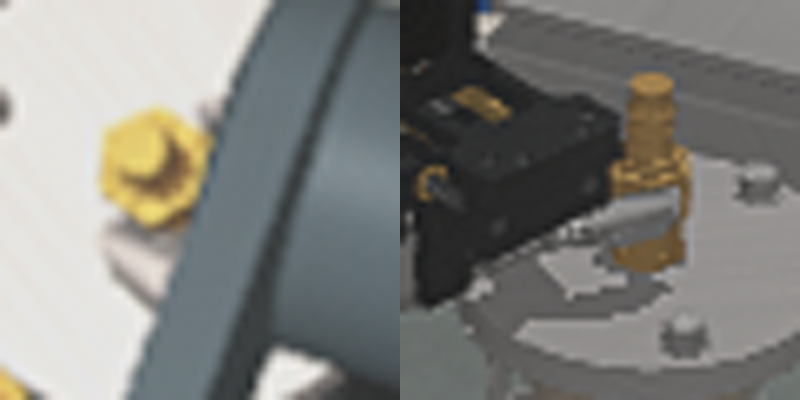

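The jaw straddles the nut at mid-height (prong at px 640,215 right, 205,110 and 120,250 left), no contact yet. Sliding the rest.

```bash
python3 -m handwheel '-4 0 1 0 0 0; -8 0 2 0 0 0; -12 0 3.1 0 0 0; -12 0 3.1 0 0 0';  python3 - <<'E'
from h import *
s,R=st();print(R.inv().apply(s['contact_force']).round(2));wr(52,.0,.205)
E
python3 -m handwheel '-4 0 1.1 0 0 0; -7.2 0 2.1 0 0 0; -7.2 0 2.1 0 0 0';  python3 - <<'E'
from h import *
s,R=st();print(R.inv().apply(s['contact_force']).round(2));wr(52,.0,.205)
E
```

```text
t: 18.8
ee_pos: [0.5267, -0.0316, 0.2057]
tool_rot: [-0.391, 0.39, -0.589, 0.589]
contact_force: [0.8, -1.0, -4.0]
opening: 0.0276
t18.80 pos [ 0.5267 -0.0316  0.2057] yaw -22.95 down [ 0.  0. -1.] q [-0.285  0.108  1.759  0.     1.275  0.116] F [ 0.8 -1.  -4. ] T [-0.16  0.11 -0.01] op 27.6
[0.57 3.96 1.16]
wr 52 [ 0.5314 -0.0259]
shift mm [-7.1  0.7  2.1] rot deg [-0.    0.05 -0.  ]
t: 19.18
ee_pos: [0.5314, -0.0259, 0.2057]
tool_rot: [0.39, -0.39, 0.59, -0.589]
contact_force: [0.0, -0.3, -4.1]
opening: 0.0281
t19.18 pos [ 0.5314 -0.0259  0.2057] yaw -22.96 down [-0.  0. -1.] q [-0.272  0.118  1.748  0.     1.276  0.129] F [ 0.  -0.3 -4.1] T [-0.17  0.14 -0.  ] op 28.1
[0.25 4.08 0.14]
wr 52 [ 0.5314 -0.0259]
shift mm [-0.   0.7  0. ] rot deg [ 0.    0.04 -0.  ]
```

Fully seated with no contact force. Swing clockwise about the nut axis, first 40°.

```bash
python3 -m handwheel '-0.4 0 -9.6 0 5 0; -1.7 0 -19.1 0 10 0; -3.7 0 -28.5 0 15 0; -6.6 0 -37.6 0 20 0; -6.6 0 -37.6 0 20 0';  python3 - <<'E'
from h import *
s,R=st();print(R.inv().apply(s['contact_force']).round(2));wr(32,.0,.205)
E
```

```text
t: 19.8
ee_pos: [0.5001, -0.0054, 0.2063]
tool_rot: [-0.283, 0.282, -0.648, 0.649]
contact_force: [5.1, -0.9, -4.9]
opening: 0.0277
t19.80 pos [ 0.5001 -0.0054  0.2063] yaw -42.91 down [ 0.003 -0.001 -1.   ] q [-0.249  0.043  1.827 -0.     1.269  0.5  ] F [ 5.1 -0.9 -4.9] T [-0.3  -0.49  0.26] op 27.7
[-2.78  4.88  4.31]
wr 32 [ 0.4994 -0.005 ]
shift mm [ 0.2  1.3 -0.8] rot deg [-0.16  0.09 -0.07]
```

```bash
python3 -m handwheel '-0.4 0 -9.6 0 5 0; -1.7 0 -19.1 0 10 0; -3.7 0 -28.5 0 15 0; -6.6 0 -37.6 0 20 0; -6.6 0 -37.6 0 20 0';  python3 - <<'E'
from h import *
s,R=st();print(R.inv().apply(s['contact_force']).round(2));wr(12,.0,.205)
t=get_image('top');s=get_image('scene');cv2.imwrite('pics/t8.png',t)
a=cv2.resize(t[160:210,185:235],(400,400),interpolation=cv2.INTER_CUBIC);b=cv2.resize(s[120:180,240:300],(400,400),interpolation=cv2.INTER_CUBIC)
cv2.imwrite('pics/z8.png',np.hstack([a,b]))
E
```

```text
t: 20.42
ee_pos: [0.4771, 0.0248, 0.2062]
tool_rot: [-0.167, 0.165, -0.687, 0.688]
contact_force: [4.9, -2.1, -5.1]
opening: 0.0276
t20.43 pos [0.4771 0.0248 0.2062] yaw -62.85 down [ 0.002 -0.001 -1.   ] q [-1.970e-01 -9.000e-03  1.880e+00 -1.000e-03  1.268e+00  9.000e-01] F [ 4.9 -2.1 -5.1] T [-0.44 -0.49  0.24] op 27.6
[-3.33  5.09  4.11]
wr 12 [0.4764 0.0255]
shift mm [ 0.3  1.2 -0.9] rot deg [-0.11  0.15 -0.09]
```

View pics/z8.png

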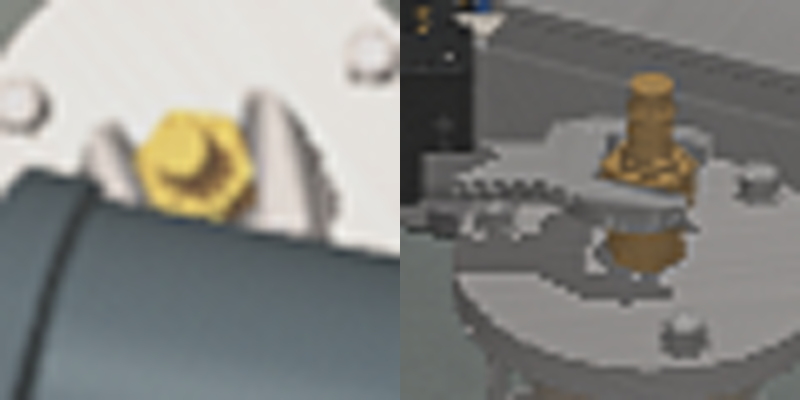

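```bash
python3 -m handwheel '-0.6 0 -11.5 0 6 0; -2.4 0 -22.9 0 12 0; -5.4 0 -34 0 18 0; -8.7 0 -43 0 23 0; -8.7 0 -43 0 23 0';  python3 - <<'E'
from h import *
s,R=st();print(R.inv().apply(s['contact_force']).round(2));wr(-11,.0,.205)
t=get_image('top');s=get_image('scene');cv2.imwrite('pics/t9.png',t)
a=cv2.resize(t[160:210,185:235],(400,400),interpolation=cv2.INTER_CUBIC);b=cv2.resize(s[120:180,240:300],(400,400),interpolation=cv2.INTER_CUBIC)
cv2.imwrite('pics/z9.png',np.hstack([a,b]))
E
```

```text
t: 21.15
ee_pos: [0.4652, 0.0668, 0.2061]
tool_rot: [-0.026, 0.025, -0.706, 0.707]
contact_force: [3.9, -3.8, -4.7]
opening: 0.0276
t21.15 pos [0.4652 0.0668 0.2061] yaw -85.86 down [ 0.001 -0.002 -1.   ] q [-1.100e-01 -2.600e-02  1.898e+00 -1.000e-03  1.269e+00  1.389e+00] F [ 3.9 -3.8 -4.7] T [-0.66 -0.36  0.24] op 27.6
[-3.6   4.7   4.07]
wr -11 [0.4647 0.0677]
shift mm [ 0.5  1.1 -0.9] rot deg [-0.09  0.14 -0.08]
```

View pics/z9.png

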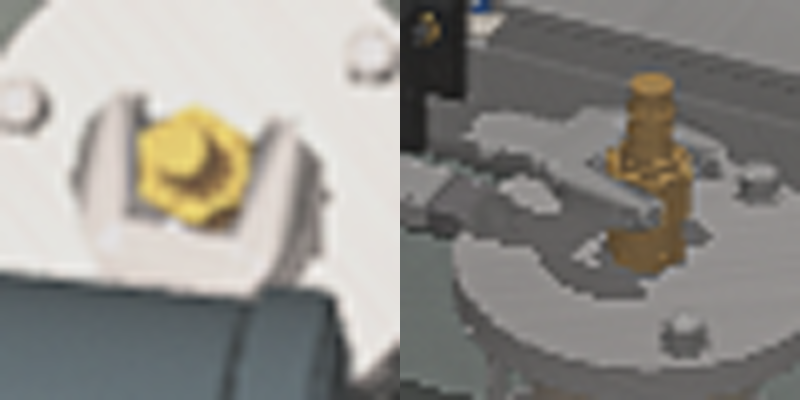

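```bash
python3 - <<'E'
from h import *
for f in("t3","t8","t9"):
    im=cv2.imread(f"pics/{f}.png")
    a=cv2.resize(im[168:196,195:223],None,fx=20,fy=20,interpolation=cv2.INTER_CUBIC)
    hsv=cv2.cvtColor(a,cv2.COLOR_BGR2HSV);m=cv2.inRange(hsv,(15,110,90),(35,255,255))
    cs,_=cv2.findContours(m,cv2.RETR_EXTERNAL,cv2.CHAIN_APPROX_NONE);h=cv2.convexHull(max(cs,key=cv2.contourArea))
    p=cv2.approxPolyDP(h,.03*cv2.arcLength(h,True),True).reshape(-1,2)
    e=np.roll(p,-1,0)-p
    print(f,[(int(np.hypot(*v)),round(float(np.degrees(np.arctan2(-v[1],v[0])))%60,1)) for v in e])
E
```

```text
t3 [(166, 22.3), (126, 20.9), (132, 26.0), (174, 17.3), (110, 24.3), (136, 24.7)]
t8 [(161, 49.7), (191, 40.3), (82, 25.0), (164, 46.6), (120, 52.5), (135, 49.5)]
t9 [(174, 27.9), (197, 6.4), (73, 2.4), (149, 24.8), (131, 26.9), (133, 26.8)]
```

The nut has turned about 56° by the image. I'll add 4° to centre it, then back off 5° to free the jaw.

```bash
python3 -m handwheel '-0.1 0 -3.8 0 2 0; -0.3 0 -7.7 0 4 0; -0.3 0 -7.7 0 4 0';  python3 - <<'E'
from h import *
s,R=st();print(R.inv().apply(s['contact_force']).round(2))
E
python3 -m handwheel '-0.1 0 3.8 0 -2 0; -0.3 0 7.7 0 -4 0; -0.4 0 9.6 0 -5 0; -0.4 0 9.6 0 -5 0';  python3 - <<'E'
from h import *
s,R=st();print(R.inv().apply(s['contact_force']).round(2));wr(-10,0,.205)
t=get_image('top');cv2.imwrite('pics/t10.png',t)
a=cv2.resize(t[160:210,185:235],(500,500),interpolation=cv2.INTER_CUBIC)
cv2.imwrite('pics/z10.png',a)
E
```

```text
t: 21.62
ee_pos: [0.4648, 0.074, 0.2059]
tool_rot: [-0.001, 0.001, -0.706, 0.708]
contact_force: [3.4, -5.0, -4.2]
opening: 0.0276
t21.62 pos [0.4648 0.074  0.2059] yaw -89.84 down [ 0.001 -0.002 -1.   ] q [-0.094 -0.024  1.896 -0.002  1.269  1.475] F [ 3.4 -5.  -4.2] T [-0.81 -0.29  0.41] op 27.6
[-3.38  4.23  5.05]
t: 22.12
ee_pos: [0.4652, 0.0655, 0.2059]
tool_rot: [0.032, -0.031, 0.707, -0.706]
contact_force: [5.9, 1.6, -4.6]
opening: 0.0278
t22.12 pos [0.4652 0.0655 0.2059] yaw -84.95 down [ 0.001  0.    -1.   ] q [-1.140e-01 -2.700e-02  1.898e+00  1.000e-03  1.269e+00  1.368e+00] F [ 5.9  1.6 -4.6] T [ 0.12 -0.59  0.07] op 27.8
[-5.98  4.56 -1.04]
wr -10 [0.4648 0.0658]
shift mm [ 0.4  0.9 -0.4] rot deg [ 0.02  0.05 -0.08]
```

View pics/z10.png

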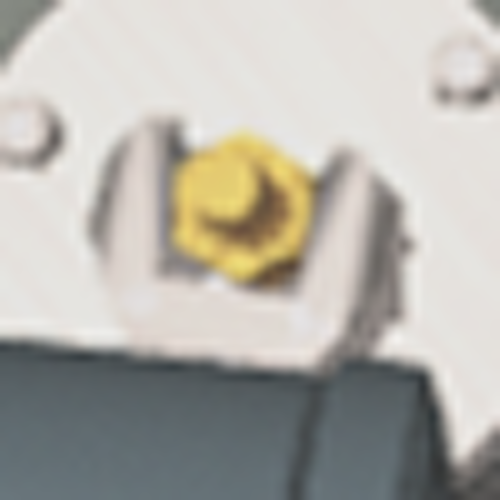

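```bash
python3 -m handwheel '3 0 -0.8 0 0 0; 7 0 -1.9 0 0 0; 12 0 -3.2 0 0 0; 18 0 -4.8 0 0 0; 26 0 -7 0 0 0; 36 0 -9.7 0 0 0; 46 0 -12.4 0 0 0; 58 0 -15.6 0 0 0; 58 0 -15.6 0 0 0';  python3 - <<'E'
from h import *
s,R=st();print(R.inv().apply(s['contact_force']).round(2))
t=get_image('top');cv2.imwrite('pics/t11.png',t)
cv2.imwrite('pics/z11.png',cv2.resize(t[150:250,180:280],(500,500),interpolation=cv2.INTER_CUBIC))
for f in("t3","t9","t10","t11"):
    im=cv2.imread(f"pics/{f}.png")
    a=cv2.resize(im[168:196,195:223],None,fx=20,fy=20,interpolation=cv2.INTER_CUBIC)
    hsv=cv2.cvtColor(a,cv2.COLOR_BGR2HSV);m=cv2.inRange(hsv,(15,110,90),(35,255,255))
    cs,_=cv2.findContours(m,cv2.RETR_EXTERNAL,cv2.CHAIN_APPROX_NONE);h=cv2.convexHull(max(cs,key=cv2.contourArea))
    p=cv2.approxPolyDP(h,.03*cv2.arcLength(h,True),True).reshape(-1,2)
    e=np.roll(p,-1,0)-p
    print(f,[(int(np.hypot(*v)),round(float(np.degrees(np.arctan2(-v[1],v[0])))%60,1)) for v in e])
E
```

```text
t: 23.3
ee_pos: [0.4045, 0.0762, 0.2057]
tool_rot: [0.031, -0.031, 0.706, -0.706]
contact_force: [-0.5, 0.3, -4.5]
opening: 0.0278
t23.30 pos [0.4045 0.0762 0.2057] yaw -84.96 down [-0.  0. -1.] q [-0.104 -0.171  2.03   0.     1.283  1.379] F [-0.5  0.3 -4.5] T [-0.01  0.2   0.03] op 27.8
[ 0.43  4.46 -0.29]
t3 [(166, 22.3), (126, 20.9), (132, 26.0), (174, 17.3), (110, 24.3), (136, 24.7)]
t9 [(174, 27.9), (197, 6.4), (73, 2.4), (149, 24.8), (131, 26.9), (133, 26.8)]
t10 [(166, 25.7), (152, 16.3), (121, 16.8), (150, 24.2), (133, 23.1), (132, 25.0)]
t11 [(167, 25.9), (117, 27.6), (146, 29.9), (161, 24.3), (131, 26.1), (129, 27.2)]
```

View pics/z11.png

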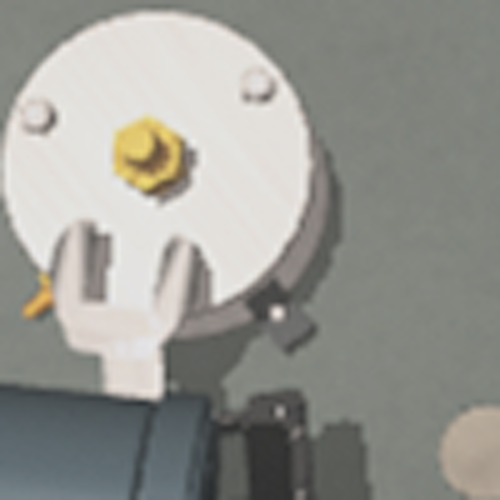

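The nut sits about 56–60° past its seat, but it may have been dragged back a few degrees by the withdrawing jaw. I'll slide back on, press to the same peak angle so the nut reseats, and this time lift the wrench straight up off it.

```bash
python3 -m handwheel '-12 0 3.2 0 0 0; -24 0 6.4 0 0 0; -34 0 9.1 0 0 0; -42 0 11.3 0 0 0; -48 0 12.9 0 0 0; -54 0 14.5 0 0 0; -58 0 15.6 0 0 0; -58 0 15.6 0 0 0';  python3 - <<'E'
from h import *
s,R=st();print(R.inv().apply(s['contact_force']).round(2));wr(-10,0,.205);wr(-15,0,.205)
E
```

```text
t: 24.35
ee_pos: [0.4617, 0.0657, 0.2042]
tool_rot: [0.028, -0.034, 0.707, -0.706]
contact_force: [-8.9, -0.6, -3.0]
opening: 0.0276
t24.35 pos [0.4617 0.0657 0.2042] yaw -84.93 down [-0.008  0.    -1.   ] q [-1.130e-01 -2.600e-02  1.901e+00 -1.000e-03  1.274e+00  1.369e+00] F [-8.9 -0.6 -3. ] T [-0.05  1.67  0.2 ] op 27.6
[ 8.87  3.07 -0.23]
wr -10 [0.4648 0.0658]
shift mm [-3.1 -0.8  0.2] rot deg [0.05 0.07 0.46]
wr -15 [0.4644 0.0754]
shift mm [-3.6 -0.8 -9.4] rot deg [0.03 5.07 0.46]
```

```bash
python3 - <<'E'
from h import *
t=get_image('top');s=get_image('scene')
a=cv2.resize(t[160:210,185:235],(400,400),interpolation=cv2.INTER_CUBIC);b=cv2.resize(s[120:180,240:300],(400,400),interpolation=cv2.INTER_CUBIC)
cv2.imwrite('pics/z12.png',np.hstack([a,b]))
E
```

```text
(no output)
```

View pics/z12.png

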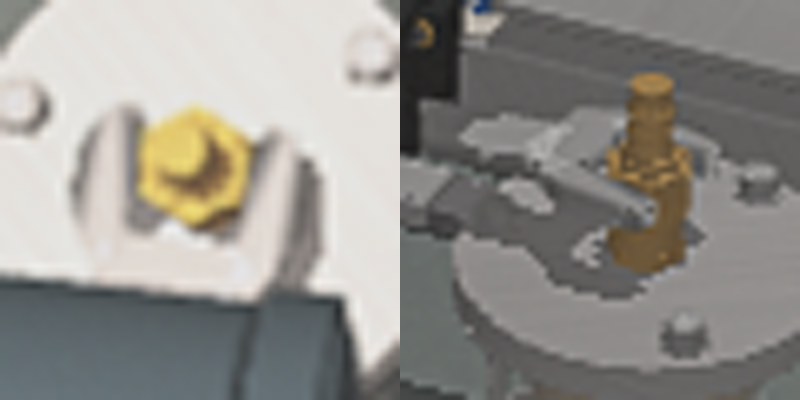

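```bash
python3 -m handwheel '3 0 0 0 0 0; 3 0 -2.9 0 1.5 0; 2.8 0 -5.9 0 3 0; 2.6 0 -9.8 0 5 0; 2.6 0 -9.8 0 5 0';  python3 - <<'E'
from h import *
s,R=st();print(R.inv().apply(s['contact_force']).round(2));wr(-15,0,.205)
t=get_image('top');cv2.imwrite('pics/t13.png',t)
cv2.imwrite('pics/z13.png',cv2.resize(t[160:210,185:235],(400,400),interpolation=cv2.INTER_CUBIC))
for f in("t3","t10","t11","t13"):
    im=cv2.imread(f"pics/{f}.png")
    a=cv2.resize(im[168:196,195:223],None,fx=20,fy=20,interpolation=cv2.INTER_CUBIC)
    hsv=cv2.cvtColor(a,cv2.COLOR_BGR2HSV);m=cv2.inRange(hsv,(15,110,90),(35,255,255))
    cs,_=cv2.findContours(m,cv2.RETR_EXTERNAL,cv2.CHAIN_APPROX_NONE);h=cv2.convexHull(max(cs,key=cv2.contourArea))
    p=cv2.approxPolyDP(h,.03*cv2.arcLength(h,True),True).reshape(-1,2)
    e=np.roll(p,-1,0)-p
    print(f,[(int(np.hypot(*v)),round(float(np.degrees(np.arctan2(-v[1],v[0])))%60,1)) for v in e])
E
```

```text
t: 25.08
ee_pos: [0.4607, 0.0748, 0.2056]
tool_rot: [0.0, 0.001, -0.707, 0.708]
contact_force: [-3.0, -4.9, -4.4]
opening: 0.0273
t25.07 pos [0.4607 0.0748 0.2056] yaw -89.96 down [-0.001 -0.001 -1.   ] q [-9.300e-02 -3.200e-02  1.904e+00 -1.000e-03  1.271e+00  1.477e+00] F [-3.  -4.9 -4.4] T [-0.58  0.9   0.51] op 27.3
[3.02 4.43 4.85]
wr -15 [0.4644 0.0754]
shift mm [-3.7  0.6 -0.6] rot deg [-0.07  0.04  0.07]
t3 [(166, 22.3), (126, 20.9), (132, 26.0), (174, 17.3), (110, 24.3), (136, 24.7)]
t10 [(166, 25.7), (152, 16.3), (121, 16.8), (150, 24.2), (133, 23.1), (132, 25.0)]
t11 [(167, 25.9), (117, 27.6), (146, 29.9), (161, 24.3), (131, 26.1), (129, 27.2)]
t13 [(166, 25.5), (142, 14.5), (109, 31.5), (145, 29.0), (155, 33.3), (140, 24.4)]
```

View pics/z13.png

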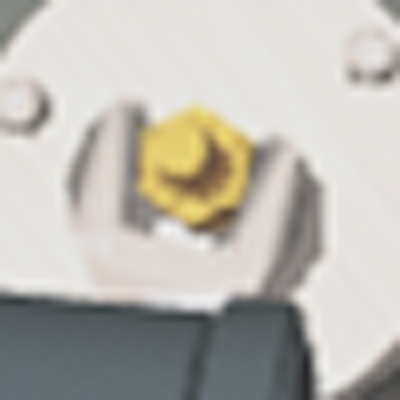

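Torque about the nut reached about 1.06 N m, so the nut is fully seated. Back off a little, then lift straight up.

```bash
python3 -m handwheel '0 0 3 0 -1.5 0; -0.1 0 6 0 -3 0; -0.2 0 7 0 -3.5 0; -0.2 0 7 0 -3.5 0'; python3 -c "
from h import *
s,R=st();print(R.inv().apply(s['contact_force']).round(2))"
python3 -m handwheel '-0.2 -4 0 0 0 0; 0 -8 0 0 0 0; 0 -12 0 0 0 0; 0 -17 0 0 0 0; 0 -24 0 0 0 0; 0 -30 0 0 0 0; 0 -30 0 0 0 0'; python3 - <<'E'
from h import *
s,R=st();print(R.inv().apply(s['contact_force']).round(2))
t=get_image('top');s=get_image('scene');cv2.imwrite('pics/t14.png',t)
a=cv2.resize(t[160:210,185:235],(400,400),interpolation=cv2.INTER_CUBIC);b=cv2.resize(s[120:180,240:300],(400,400),interpolation=cv2.INTER_CUBIC)
cv2.imwrite('pics/z14.png',np.hstack([a,b]))
E
```

```text
t: 25.62
ee_pos: [0.461, 0.0684, 0.2055]
tool_rot: [0.021, -0.022, 0.707, -0.706]
contact_force: [-5.2, 2.4, -4.4]
opening: 0.0278
t25.62 pos [0.461  0.0684 0.2055] yaw -86.49 down [-0.001  0.001 -1.   ] q [-1.090e-01 -3.400e-02  1.906e+00  1.000e-03  1.270e+00  1.400e+00] F [-5.2  2.4 -4.4] T [0.38 1.05 0.31] op 27.8
[ 5.01  4.41 -2.69]
t: 26.5
ee_pos: [0.462, 0.068, 0.2367]
tool_rot: [-0.022, 0.021, -0.707, 0.707]
contact_force: [1.6, 1.0, -7.8]
opening: 0.0275
t26.50 pos [0.462  0.068  0.2367] yaw -86.49 down [ 0.002 -0.    -1.   ] q [-0.109 -0.067  1.872  0.     1.335  1.401] F [ 1.6  1.  -7.8] T [0.2  0.26 0.15] op 27.5
[-1.61  7.84 -0.92]
```

View pics/z14.png

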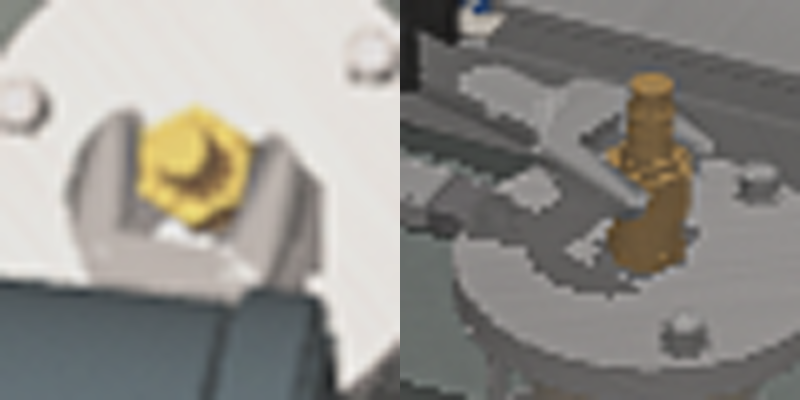

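The jaw stayed wedged on the nut and the wrench pitched in the grip (prong tip still at px 640,200). I'll lower back and withdraw horizontally instead.

```bash
python3 -m handwheel '0 8 0 0 0 0; 0 16 0 0 0 0; 0 24 0 0 0 0; 0 28 0 0 0 0; 0 28 0 0 0 0'; python3 - <<'E'
from h import *
s,R=st();print(R.inv().apply(s['contact_force']).round(2))
t=get_image('top');s=get_image('scene')
a=cv2.resize(t[160:210,185:235],(400,400),interpolation=cv2.INTER_CUBIC);b=cv2.resize(s[120:180,240:300],(400,400),interpolation=cv2.INTER_CUBIC)
cv2.imwrite('pics/z15.png',np.hstack([a,b]))
E
```

```text
t: 27.22
ee_pos: [0.4604, 0.0678, 0.2073]
tool_rot: [-0.021, 0.022, -0.707, 0.707]
contact_force: [-6.8, -1.1, 2.1]
opening: 0.0273
t27.23 pos [0.4604 0.0678 0.2073] yaw -86.47 down [-0.002 -0.001 -1.   ] q [-1.090e-01 -3.600e-02  1.905e+00 -1.000e-03  1.275e+00  1.400e+00] F [-6.8 -1.1  2.1] T [-0.15  0.86  0.16] op 27.3
[ 6.85 -2.07  0.73]
```

View pics/z15.png

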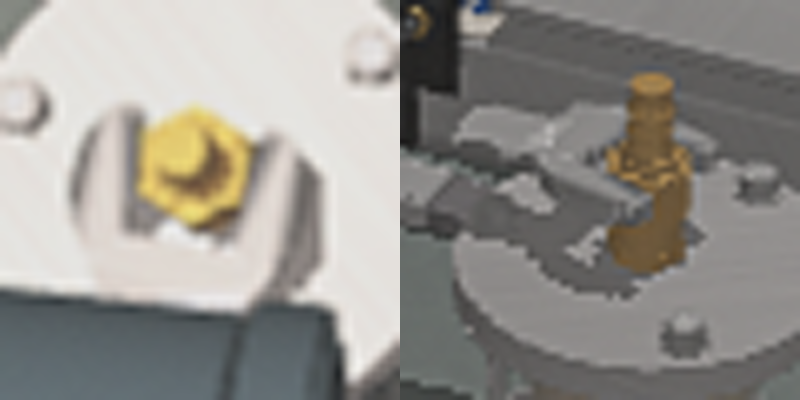

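```bash
python3 -m handwheel '3 -1 -0.8 0 0 0; 7 -1 -1.9 0 0 0; 12 -1 -3.2 0 0 0; 18 -1 -4.8 0 0 0; 26 -1 -7 0 0 0; 36 -1 -9.7 0 0 0; 46 -1 -12.4 0 0 0; 58 -1 -15.6 0 0 0; 58 -1 -15.6 0 0 0';  python3 - <<'E'
from h import *
s,R=st();print(R.inv().apply(s['contact_force']).round(2))
t=get_image('top');s=get_image('scene');cv2.imwrite('pics/t16.png',t)
a=cv2.resize(t[150:230,170:250],(400,400),interpolation=cv2.INTER_CUBIC);b=cv2.resize(s[110:190,210:290],(400,400),interpolation=cv2.INTER_CUBIC)
cv2.imwrite('pics/z16.png',np.hstack([a,b]))
for f in("t3","t11","t16"):
    im=cv2.imread(f"pics/{f}.png")
    a=cv2.resize(im[168:196,195:223],None,fx=20,fy=20,interpolation=cv2.INTER_CUBIC)
    hsv=cv2.cvtColor(a,cv2.COLOR_BGR2HSV);m=cv2.inRange(hsv,(15,110,90),(35,255,255))
    cs,_=cv2.findContours(m,cv2.RETR_EXTERNAL,cv2.CHAIN_APPROX_NONE);h=cv2.convexHull(max(cs,key=cv2.contourArea))
    p=cv2.approxPolyDP(h,.03*cv2.arcLength(h,True),True).reshape(-1,2)
    e=np.roll(p,-1,0)-p
    print(f,p.tolist(),[(int(np.hypot(*v)),round(float(np.degrees(np.arctan2(-v[1],v[0])))%60,1)) for v in e])
E
```

```text
t: 28.45
ee_pos: [0.4016, 0.0803, 0.2087]
tool_rot: [0.022, -0.022, 0.707, -0.707]
contact_force: [1.6, 0.5, -4.6]
opening: 0.0273
t28.45 pos [0.4016 0.0803 0.2087] yaw -86.46 down [ 0.  0. -1.] q [-0.094 -0.18   2.031  0.     1.291  1.415] F [ 1.6  0.5 -4.6] T [-0.05  0.23  0.02] op 27.3
[-1.61  4.57 -0.44]
t3 [[296, 120], [428, 222], [408, 347], [289, 405], [161, 287], [172, 177]] [(166, 22.3), (126, 20.9), (132, 26.0), (174, 17.3), (110, 24.3), (136, 24.7)]
t11 [[287, 119], [426, 213], [421, 330], [294, 403], [163, 309], [172, 178]] [(167, 25.9), (117, 27.6), (146, 29.9), (161, 24.3), (131, 26.1), (129, 27.2)]
t16 [[289, 118], [428, 216], [424, 326], [293, 406], [161, 308], [173, 177]] [(170, 24.8), (110, 27.9), (153, 31.4), (164, 23.4), (131, 24.8), (130, 27.0)]
```

View pics/z16.png

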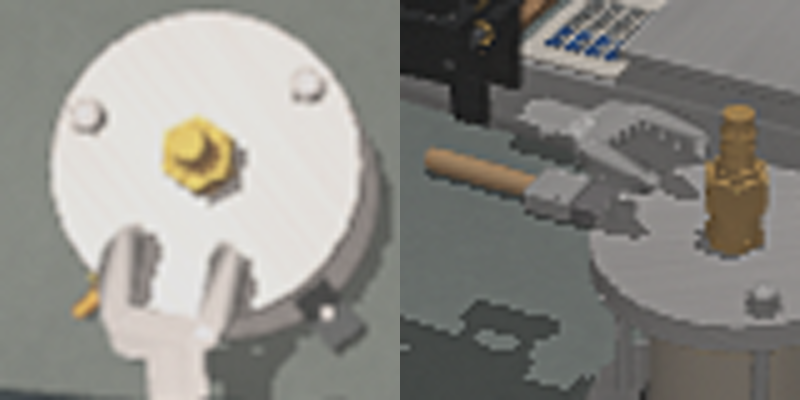

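The wrench is free and the nut reads about 26°, within 1–2° of its seated, loaded reading. Carry the wrench back to its place on the mat.

```bash
python3 -c "
from h import *
to([.482,-.422,.11],-88.6)"
```

```text
shift mm [-48.2  99.1 506. ] rot deg [-0.01  2.13 -0.06]
```

```bash
python3 -m handwheel '0 -40 0 0 0 0; -5 -40 50 0 2 0; -12 -30 110 0 2 0; -20 -10 170 0 2 0; -28 20 230 0 2 0; -34 40 290 0 2 0; -40 60 350 0 2 0; -44 80 410 0 2 0; -48 99 460 0 2.1 0; -48 99 506 0 2.1 0; -48 99 506 0 2.1 0; -48 99 506 0 2.1 0';  python3 - <<'E'
from h import *
st();to([.482,-.422,.007],-88.6)
cv2.imwrite('pics/s17.png',cv2.resize(get_image('scene')[200:360,80:280],(800,600)))
E
```

```text
t: 30.05
ee_pos: [0.4812, -0.4219, 0.109]
tool_rot: [0.008, -0.009, 0.707, -0.707]
contact_force: [-0.5, 0.6, -4.4]
opening: 0.0277
t30.05 pos [ 0.4812 -0.4219  0.109 ] yaw -88.62 down [-0.001  0.001 -1.   ] q [-0.905  0.457  1.53   0.     1.156  0.642] F [-0.5  0.6 -4.4] T [ 0.02  0.25 -0.01] op 27.7
shift mm [ -0.9 102.    0.3] rot deg [ 0.07 -0.02  0.04]
```

View pics/s17.png

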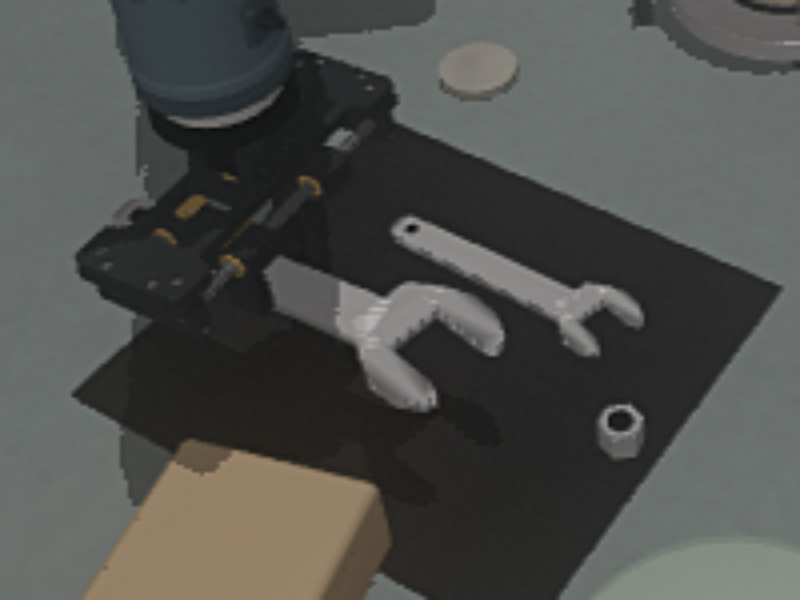

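The wrench hangs over its old spot, clear of the box (190,445) and the small wrench. Lowering gently.

```bash
python3 -m handwheel '0 30 0 0 0 0; 0 55 0 0 0 0; 0 70 0 0 0 0; 0 78 0 0 0 0; 0 84 0 0 0 0; 0 84 0 0 0 0';  python3 -c "
from h import *
st()"; python3 -m handwheel '0 5 0 0 0 0; 0 10 0 0 0 0; 0 14 0 0 0 0; 0 17 0 0 0 0; 0 17 0 0 0 0';  python3 -c "
from h import *
st()"
```

```text
t: 30.85
ee_pos: [0.4816, -0.4221, 0.0259]
tool_rot: [-0.009, 0.009, -0.707, 0.707]
contact_force: [0.1, -0.3, -3.1]
opening: 0.0272
t30.85 pos [ 0.4816 -0.4221  0.0259] yaw -88.57 down [ 0. -0. -1.] q [-0.905  0.573  1.554 -0.     1.014  0.641] F [ 0.1 -0.3 -3.1] T [-0.02  0.27  0.05] op 27.2
t: 31.48
ee_pos: [0.4814, -0.4224, 0.0089]
tool_rot: [-0.009, 0.009, -0.707, 0.707]
contact_force: [-3.3, 0.2, 0.7]
opening: 0.0277
t31.48 pos [ 0.4814 -0.4224  0.0089] yaw -88.59 down [ 0. -0. -1.] q [-0.905  0.599  1.555 -0.     0.987  0.641] F [-3.3  0.2  0.7] T [-0.07  0.23 -0.05] op 27.7
```

```bash
python3 -m handwheel '0 1.5 0 0 0 0; 0 2.5 0 0 0 0; 0 2.5 0 0 0 0';  python3 -c "
from h import *
st()"; python3 -m handwheel '0 2.5 0 0 0 0; 0 2.5 0 0 0 0; 0 2.5 0 0 0 0; 0 2.5 0 0 0 0; 0 2.5 0 0 0 0' 56 20;  python3 -c "
from h import *
st()"; python3 -m handwheel '0 -15 0 0 0 0; 0 -60 0 0 0 0; 0 -110 0 0 0 0; 0 -160 0 0 0 0; 0 -160 200 0 0 0;  0 -200 -100 0 0 0; 0 -200 -150 0 0 0; 0 -200 -200 0 0 0; 0 -200 -250 0 0 0; 0 -200 -300 0 0 0; 0 -200 -300 0 0 0'; python3 - <<'E'
from h import *
st()
t=get_image('top');s=get_image('scene');cv2.imwrite('pics/t18.png',t);cv2.imwrite('pics/s18.png',s)
E
```

```text
t: 31.85
ee_pos: [0.4816, -0.4224, 0.0074]
tool_rot: [-0.009, 0.009, -0.707, 0.707]
contact_force: [-5.6, 2.1, 8.5]
opening: 0.0275
t31.85 pos [ 0.4816 -0.4224  0.0074] yaw -88.57 down [ 0.    -0.001 -1.   ] q [-0.905  0.602  1.555 -0.     0.984  0.641] F [-5.6  2.1  8.5] T [ 0.26  0.54 -0.01] op 27.5
t: 32.48
ee_pos: [0.4815, -0.422, 0.0037]
tool_rot: [-0.009, 0.009, -0.707, 0.707]
contact_force: [-0.0, 0.6, -0.6]
opening: 0.0559
t32.48 pos [ 0.4815 -0.422   0.0037] yaw -88.58 down [ 0. -0. -1.] q [-0.905  0.607  1.555  0.     0.979  0.641] F [-0.   0.6 -0.6] T [-0.04  0.13 -0.06] op 55.9
t: 33.85
ee_pos: [0.4738, -0.1201, 0.2051]
tool_rot: [-0.01, 0.008, -0.707, 0.707]
contact_force: [1.1, 0.2, 0.3]
opening: 0.0557
t33.85 pos [ 0.4738 -0.1201  0.2051] yaw -88.56 down [ 0.002 -0.001 -1.   ] q [-0.492  0.019  1.855  0.     1.266  1.054] F [1.1 0.2 0.3] T [ 0.02  0.17 -0.04] op 55.7
```

View pics/t18.png

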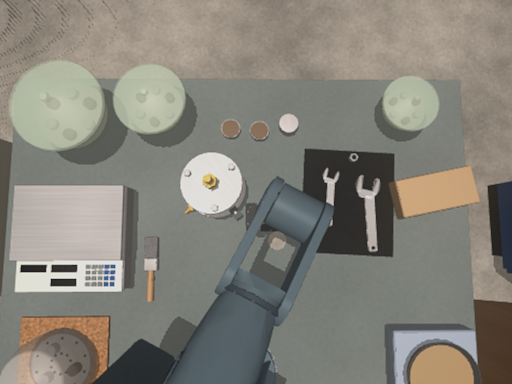

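View pics/s18.png

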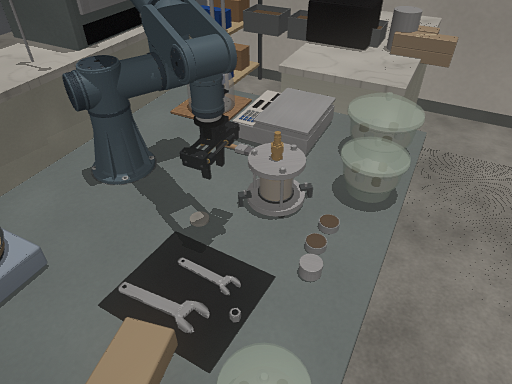

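The wrench lies flat on the mat near its old spot (top px 368,212), the bystanders look unmoved and the gripper is clear. One last nut check, then hand in.

```bash
python3 - <<'E'
from h import *
for f in("t3","t16","t18"):
    im=cv2.imread(f"pics/{f}.png")
    a=cv2.resize(im[168:196,195:223],None,fx=20,fy=20,interpolation=cv2.INTER_CUBIC)
    hsv=cv2.cvtColor(a,cv2.COLOR_BGR2HSV);m=cv2.inRange(hsv,(15,110,90),(35,255,255))
    cs,_=cv2.findContours(m,cv2.RETR_EXTERNAL,cv2.CHAIN_APPROX_NONE);h=cv2.convexHull(max(cs,key=cv2.contourArea))
    p=cv2.approxPolyDP(h,.03*cv2.arcLength(h,True),True).reshape(-1,2)
    e=np.roll(p,-1,0)-p
    print(f,[round(float(np.degrees(np.arctan2(-v[1],v[0])))%60,1) for v in e])
a=cv2.imread('pics/top0.png').astype(int);b=cv2.imread('pics/t18.png').astype(int)
d=(abs(a-b).max(2)>40).astype(np.uint8)
for n,(x0,y0,x1,y1) in dict(small=(318,163,345,230),spare=(346,150,362,164),rings=(218,115,302,142),brush=(140,232,162,302)).items(): print(n,d[y0:y1,x0:x1].sum())
hand_in()
E
```

```text
t3 [22.3, 20.9, 26.0, 17.3, 24.3, 24.7]
t16 [24.8, 27.9, 31.4, 23.4, 24.8, 27.0]
t18 [25.8, 26.5, 31.6, 23.5, 24.4, 26.6]
small 310
spare 0
rings 0
brush 0
the job is handed in; nothing more can be done
```

I ran the nut down by hand until it seated, tightened it about one flat with the larger wrench, laid the wrench back on the mat and handed the job in. The hand-in reports no verdict.

**Finger-tight:** The nut turned freely for about 100° and then stopped. The fingers began to slip over its corners at up to 0.45 N m, well under the 1.1 N m needed to go further.

**One flat:** The wrench turned 67° in total, including about 7° of slack in the jaw. In the image the nut ended about 56–57° past its finger-tight reading, with 1–3° of uncertainty, and the swing suggests a peak of about 60°. Both are inside the 0.75–1.4 rad band.

**What went less cleanly:**
- When I first drew the wrench off, the nut seemed to come back a degree or two. I put the wrench back on and pressed to the same angle, about 1.06 N m, to reseat it.
- Lifting the wrench straight off then wedged the jaw, and the wrench tipped in the grip. I lowered it and slid it out sideways instead.
- After that the nut read within 1–2° of its fully pressed position, so I believe it is seated, though I could only judge this from images.

**Final checks:** The larger wrench lies flat on the mat close to its old spot, and the gripper is clear of everything. The spare nut, rings, tin and brush show no change against the first picture. The small wrench's check did flag changed pixels (310). The arm partly hides it from above, and in the scene view it looks unmoved. The stone was judged only by eye: the arm's frame surrounds it in the top view, but it shows in both pictures and looks in place.

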